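# Refit the snap ring of the spice carousel

## Task

The upper tray of the spice carousel has come back from the wash and its retaining ring still has to go on. Take the ring pliers out of their wooden block, spread the loose snap ring by its two eyes just far enough to pass over the column without overstretching it, press the springy tray down with it gently and let the ring close fully into the column's groove so that it keeps the tray pressed down. Then put the pliers back upright in their block, and leave the jars, the salt shaker and the tin alone.

Things in the scene. Friction and masses are not known exactly. Their poses are not given: they have to be found in the camera images.
- carousel: Fixed two-tier spice carousel of light wood, open trays 176 mm across with low rims. Origin: centre of its underside, z up along the steel column, 27 mm in diameter, that passes through the upper tray. Tapered nose (the last 7 mm, 17 mm wide at the end), below it a 6 mm land of full diameter, then the groove, 8 mm high, 22 mm in diameter, then full diameter.
- hub (a point): Column axis, 143 mm above the worktop: lowest height of the top of the free upper tray's flat aluminium hub plate (42 mm radius). Column, groove and tray stand 0 to 8 mm higher than this, unknown: the column is screwed in by hand. Column's end: 15 mm above the free plate. The free plate covers the lower 6 mm of the groove; the tray's rim stands 10 mm above the plate.
- tray (a joint): How far the upper tray is pressed down on its wave spring, m: 0 free, 0.0055 on its stop. It takes 5 N to start, 9.5 N at 3 mm, 13 N at the stop; above 25 N it cracks. The ring fits the groove only while the tray is pressed by 3 mm or more; seated, it keeps the tray about 3 mm down.
- ring_center (a point): Centre of the bright steel snap ring, on its underside; 5 mm thick, lying flat, z up. x points to the gap between the eyes, y along the line of the eyes. A C of 6 mm wide strip, closed bore 21.6 mm, with a bow at the back that is its hinge at x = -24 mm. Closed, its ears (15 mm, each with a round 9 mm eye) are centred at x = 27, y = +9 and -9 mm. The frame goes with the +y arm.
- ring_arm (a joint): Opening of the ring, rad, between its arms: 0 relaxed, about 0.25 when it grips the column's full diameter, under 0.06 in the groove. It passes freely over the column from 0.38; above 0.60 it is overstretched. At 0.42 the eyes are 39 mm apart, about 25 mm from the column's axis when it is put over, and pull together with 5.5 N. Each eye moves 25 mm per rad.
- pliers: Steel ring pliers with black handles, upright in the block, 163 mm long, 0.1 to 0.17 kg. Origin on the pivot; z up along the handles, x across the flat, y from lever to lever (alike when turned half round). In the block the origin is 85 mm above the worktop. Jaws run down, 8 mm thick in x. The frame goes with the +y lever.
- pliers_grip (a point): Point midway between the two grip rolls, 48 mm above the pivot: level rubber rolls on the handles, 12 mm thick, 22 mm long in x, axes at y = +18 and -18 mm, outer sides 48 mm apart, where the fingers press. Handles run 18 to 88 mm above the pivot; guards, 20 to 24 mm above it, 24 mm wide in x, reach 30 mm out. Squeezed, each roll also rises 9 mm per rad over the pivot.
- pliers_pins (a point): Point midway between the pins, 70 mm below the pivot, level with the flat shoulders (13 x 9 mm) that end the jaws and press on the ring. Below each shoulder a round pin, 4.4 mm thick, 4.5 mm long, at y = +7.5 and -7.5 mm when released. With the pins in the eyes of the lying ring the shoulders stand on its top, 5 mm above the worktop.
- pliers_lever (a joint): Squeeze of the pliers, rad, between the levers: 0 released, 0.62 most. Squeezing the handles spreads the pins: each pin moves out 35 mm per rad, each handle in 24 mm per rad (48 mm above the pivot). A spring reopens them: 6 N on the rolls when released, 8.5 N at 0.4; a spread ring adds about 8 N. Ring at 0.42: about 0.42 here.
- stand: Fixed wooden block, 52 x 92 x 105 mm, with an upright slot right through, 20 mm (x) by 42 mm (y), chamfered at the top. Origin: centre of its underside. The pliers hang in it by their guards, jaws down in the slot, their x and y along the block's. A coffee maker, over 0.3 m tall, stands behind it from x = 0.52 m on: carry things past in front of it.
- spice_a: Spice jar with red lid, 45 mm wide, 106 mm tall, on the lower tier; origin at the centre of its underside. Leave it.
- spice_b: Second spice jar with red lid, 45 mm wide, 106 mm tall, on the lower tier; origin at the centre of its underside. Leave it.
- salt_shaker: Salt shaker with grey domed top, 44 mm wide, 90 mm tall, on the worktop behind the carousel, left of the coffee maker; origin at the centre of its underside. Leave it.
- sugar_tin: Red tin with white lid, 72 mm wide, 94 mm tall, right of the coffee maker; origin at the centre of its underside. Leave it.

How it is judged:
On the way, in this order (a step that is already met when the one before it is completed fails the run):
1. the ring hangs spread on the pliers' pins, clear of the worktop (value of joint ring_arm above 0.28 rad and height (world z) of ring_center above 0.03 m and contact force between pliers and ring above 1 N), for 0.2 s.
2. the ring has closed into the groove round the column and holds the tray pressed down (value of joint ring_arm below 0.13 rad and horizontal distance between ring_center and carousel below 0.004 m and value of joint tray above 0.0015 m), for 0.2 s.
At the end, for the whole second after the job is handed in: Ring closed (under 0.13 rad), level within 0.12 rad, within 4 mm of the column axis, keeping the tray pressed down over 1.5 mm; pliers released and at rest in the block, upright within 0.15 rad, pivot within 12 mm of the block axis and 79 to 91 mm above the worktop (all of step 2 and angle between ring_center's own z axis and vertical below 0.12 rad and contact force between pliers and ring below 0.05 N and horizontal distance between pliers and stand below 0.012 m and z of pliers in the frame of stand between 0.079 and 0.091 m and angle between pliers's own z axis and vertical below 0.15 rad and linear speed of each of pliers, ring below 0.02 m/s); the robot touches nothing.
It fails at once if the snap ring is overstretched (opened beyond 0.60 rad) (value of joint ring_arm above 0.6 rad).
It fails at once if the tray is pressed with more than 25 N (contact force between tray and anything else above 25 N).
It fails at once if a spice jar, the salt shaker or the tin is moved by more than 20 mm (distance of any of spice_a, spice_b, salt_shaker, sugar_tin from where it was at the start of the episode above 0.02 m).
It also fails if it takes over 72 s, if anything falls off the work surface, if the arm or the gripper's body presses on something with over 40 N, if the wrist force passes 120 N, or if a joint passes its speed limit or range.

## Robot

A 6-joint arm with a two-finger parallel gripper is mounted at the origin on a cart in front of the work surface, level with it; the furniture and walls round the work are solid. World frame = base frame: x ahead of the robot, y to its left, z up, the work surface at z = 0. Lengths are in m, angles in rad, forces in N, time in s.
With the tool pointing down it reaches from about 0.25 to 0.775 m from the base axis. Payload 4 kg.
Tool frame: the origin (TCP) lies between the finger pads; the fingertips stand 25 mm ahead of it and the grasp point (between the pads) lies 6 mm ahead of it (robot.tip_reach is the z of the fingertips in the tool frame, in m); z points along the fingers, y is the line along which they close (so a half turn about z gives the same grasp; the last joint's range is limited). The gripper opens to 94 mm and grips with 3 to 60 N. Pads are 16 mm wide; open, the fingers measure 119 mm over their backs; the gripper's body (75 mm by 177 mm) begins 78 mm behind the grasp point.
Start: joints at [-1.425, 0.087, 1.371, -0, 1.684, -0.103], TCP at [0.135, -0.533, 0.231] pointing down, gripper open.
Joint ranges: [-3.1, 3.1], [-0.76, 2.03], [0.27, 2.55], [-1.08, 4.22], [0.17, 2.65], [-2.57, 2.57]. Speed limits (rad/s): [2.79, 2.79, 3.14, 3.14, 3.14, 3.14].

## Interface

Orientations are given as [roll, pitch, yaw] about the fixed x, y, z axes, in that order (R = Rz(yaw) Ry(pitch) Rx(roll)).
In Python, from bench import robot gives the robot as it stands. The module is installed in compiled form; this text tells all that it offers.
- The arm moves only by the shell command python3 -m handwheel 'ROWS'. ROWS is JSON, a list of rows, each a list of 3 entries, a list of its own where there are three numbers: the turn, a rotation vector about the world's x, y, z in units of 90 degrees (1.0 is 90 degrees), then the shift along the world's x, y, z in units of 0.05 m (1.0 is 0.05 m), then the closure, from 0 (fully open) to 1 (shut). A call has 1 to 5 rows; each row shifts and turns the commanded pose from where the row before left it; what a row does not reach is not made up. A row lasts 1/10 s, in which the tool goes at most 50 mm and 8.59 degrees, less where a joint would pass 70% of its speed; a pose out of reach is approached as far as the arm can. A call with a number of a shift or a turn outside -1 to 1 is refused whole. A call with a gripper value outside its range is refused whole. The fingers move at their own pace and stop on an object; the grip force is fixed at half the most. Time passes only in rows, so rows that do not move let the fingers close. It gives the time, the measured TCP pose, the force, the opening and the grip force at its end, in the units of the state.
- robot.get_obs(): the state, without advancing time (a new reading comes with each control period).
- robot.snapshot(name): name is "scene" or "side" or "wrist"; returns (picture, depth): 420x560x3 uint8, red, green, blue; 420x560 float32, m along the optical axis (not along the pixel's ray), 0 where there is no reading.
- robot.calibration(name): a dict with "mtx" (3x3 intrinsics, pixels), "extrinsics" (4x4, takes a point from camera to world coordinates); the wrist camera has in their place "hand_eye" (4x4, takes a point from camera to tool coordinates, whose origin is the TCP and whose axes are the flange's). Camera axes: x right, y down, z forward; pixel columns grow to the right and rows downward; lengths in m; the calibration is good to about 2 mm. A picture is of the moment at which its call begins: read the wrist's pose just before it. calibration takes no time and is no camera call.
- robot.close_job(): hands the job in; it is judged then, once.
Trained networks look in the newest picture that a camera, given by its name, has taken for a name from the list of things; names that differ only in an ending like _2 or _b are one class to them, and where a whole thing is asked for, a point or a joint stands for the part that bears it (a point fixed in the world has none). Each returns a list of dicts, best first, with "p" (0 to 1); they miss things now and then, are a little off and sometimes report something else, mostly with a low value. They report only what shows in the picture. A call takes as long as a camera call.
- robot.boxes_of(query, camera): "bbox" ([left, top, right, bottom] in pixels, round what is visible of it).
The state is a dict: "time": time; "joint_positions": joint angles; "qvel": joint speeds; "joint_torque": joint torques, N m; "tool_pos": TCP position; "ee_rot": TCP orientation; "wrist_force": force on the tool from outside, world axes, zero at the start; "wrist_torque": the same for the moment, N m; "width": finger opening in m; "finger_force": force on a finger pad.
Only numpy, scipy, OpenCV 4.12 (cv2) and the standard library are available. Lean on these libraries where they do the work, as an engineer would, in place of code of your own. Each camera call takes 0.05 s, during which the arm holds its last target. There are 200 camera calls.

## Working session

There is one attempt and no reset: what is moved stays moved. The work goes in short steps, Python scripts to look and compute and a shell command to move; the robot and the scene stay as the last step left them, time stands still between calls to the robot, and variables do not carry over. Pictures are saved under pics/ and viewed, at most 10 in all, crops included, and the job is handed in when it is done.

```bash
mkdir -p pics; python3 - <<'E'
from bench import robot
import cv2,numpy as np
o=robot.get_obs();print({k:np.round(v,3) for k,v in o.items()})
for n in("scene","side"):
    p,d=robot.snapshot(n);cv2.imwrite(f"pics/{n}0.png",p[:,:,::-1]);np.savez(f"{n}0.npz",p=p,d=d)
    c=robot.calibration(n);print(n,c["mtx"].round(1).tolist(),c["extrinsics"].round(3).tolist())
    for q in("carousel","ring_center","pliers","stand","spice_a","salt_shaker","sugar_tin"):
        print(q,[(np.round(b["bbox"]).tolist(),round(b["p"],2)) for b in robot.boxes_of(q,n)][:3])
print(robot.calibration("wrist"),robot.tip_reach)
E
```

```text
{'time': np.float64(0.0), 'joint_positions': array([-1.425,  0.088,  1.372,  0.   ,  1.684, -0.103]), 'qvel': array([-0.   ,  0.001, -0.001,  0.001,  0.   , -0.   ]), 'joint_torque': array([ 1.0000e-03, -3.4018e+01, -3.0242e+01,  7.2000e-02,  3.3000e-02,
       -0.0000e+00]), 'tool_pos': array([ 0.135, -0.533,  0.229]), 'ee_rot': array([-3.139, -0.   ,  0.249]), 'wrist_force': array([-1.041,  0.582, -0.091]), 'wrist_torque': array([-0.03 , -0.058, -0.005]), 'finger_force': np.float64(0.0), 'width': np.float64(0.094)}
scene [[499.7, 0.0, 276.2], [0.0, 499.7, 204.0], [0.0, 0.0, 1.0]] [[0.389, -0.479, 0.787, -0.498], [-0.921, -0.188, 0.341, -0.453], [-0.015, -0.857, -0.515, 0.791], [0.0, 0.0, 0.0, 1.0]]
carousel [([258.0, 199.0, 276.0, 227.0], 0.28)]
ring_center [([352.0, 267.0, 369.0, 287.0], 0.65)]
pliers [([280.0, 208.0, 303.0, 239.0], 0.84), ([262.0, 198.0, 279.0, 226.0], 0.4), ([377.0, 210.0, 411.0, 254.0], 0.33)]
stand [([275.0, 227.0, 316.0, 282.0], 0.66)]
spice_a [([274.0, 228.0, 317.0, 282.0], 0.36)]
salt_shaker [([261.0, 197.0, 277.0, 228.0], 0.62), ([269.0, 230.0, 316.0, 281.
[... 440 characters left out ...]
 216.0, 256.0, 281.0], 0.74)]
spice_a [([229.0, 169.0, 253.0, 213.0], 0.97), ([259.0, 168.0, 274.0, 201.0], 0.8)]
salt_shaker []
sugar_tin [([335.0, 287.0, 383.0, 351.0], 0.62)]
{'mtx': array([[312.95261779,   0.        , 279.57000699],
       [  0.        , 312.95261779, 209.60067373],
       [  0.        ,   0.        ,   1.        ]]), 'hand_eye': array([[ 9.25840881e-04, -9.65468176e-01, -2.60519374e-01,
         7.53714476e-02],
       [ 9.99999563e-01,  9.27988387e-04,  1.14760068e-04,
        -8.60104530e-04],
       [ 1.30961760e-04, -2.60519366e-01,  9.65468613e-01,
        -1.54242136e-01],
       [ 0.00000000e+00,  0.00000000e+00,  0.00000000e+00,
         1.00000000e+00]])} 0.025
```

```bash
python3 - <<'E'
import cv2,numpy as np
a=cv2.imread("pics/scene0.png")[150:350,180:460];b=cv2.imread("pics/side0.png")[110:360,150:430]
f=lambda i:cv2.resize(i,None,fx=2,fy=1.2*0+2,interpolation=cv2.INTER_CUBIC)
cv2.imwrite("pics/c0.png",f(a));cv2.imwrite("pics/c1.png",f(b))
E
cat > h.py <<'E'
from bench import robot
import numpy as np, cv2
from scipy.spatial.transform import Rotation as R
def T(n,o=None):
    c=robot.calibration(n)
    if n!="wrist": return c["mtx"],c["extrinsics"]
    o=o or robot.get_obs(); M=np.eye(4); M[:3,:3]=R.from_euler("xyz",o["ee_rot"]).as_matrix(); M[:3,3]=o["tool_pos"]
    return c["mtx"],M@c["hand_eye"]
def cloud(d,K,E):
    v,u=np.indices(d.shape); p=np.stack([(u-K[0,2])/K[0,0]*d,(v-K[1,2])/K[1,1]*d,d],-1)
    return p@E[:3,:3].T+E[:3,3]
def onz(uv,z,K,E):
    r=E[:3,:3]@np.linalg.solve(K,[uv[0],uv[1],1]); return E[:3,3]+r*(z-E[2,3])/r[2]
E
```

```text
(no output)
```

View pics/c0.png

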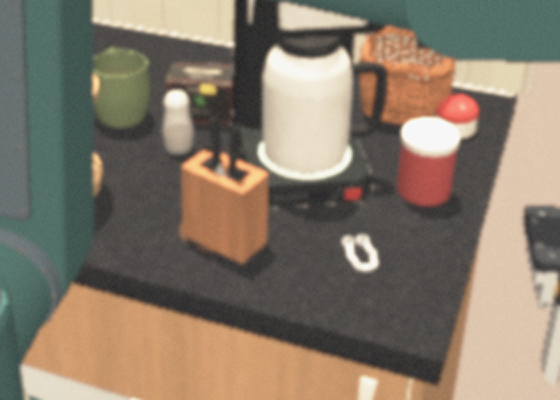

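View pics/c1.png

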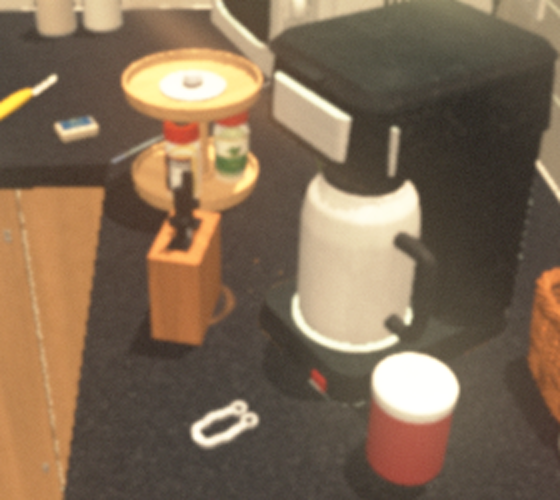

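```bash
python3 - <<'E'
from h import *
for n,bs in (("scene",dict(ring=(352,267,369,287),pl=(280,208,303,239),stand=(275,227,316,282),tin=(376,211,408,258))),("side",dict(car=(209,136,279,216),ring=(245,310,278,336),pl=(234,196,250,238),stand=(225,216,256,281)))):
    d=np.load(n+"0.npz")["d"];P=cloud(d,*T(n))
    for k,(l,t,r,b) in bs.items():
        q=P[t:b,l:r][d[t:b,l:r]>0]; q=q[(q[:,2]>.02)|(k=="ring")]
        print(n,k,np.percentile(q,[2,50,98],axis=0).round(3).tolist())
E
```

```text
scene ring [[0.429, -0.281, -0.002], [0.464, -0.257, 0.002], [0.505, -0.234, 0.008]]
scene pl [[0.413, -0.115, 0.029], [0.43, -0.081, 0.112], [0.638, -0.029, 0.172]]
scene stand [[0.394, -0.141, 0.023], [0.412, -0.104, 0.076], [0.563, -0.053, 0.128]]
scene tin [[0.588, -0.335, 0.022], [0.6, -0.305, 0.072], [0.651, -0.27, 0.096]]
side car [[0.367, -0.105, 0.022], [0.446, 0.156, 0.141], [0.522, 0.264, 0.161]]
side ring [[0.433, -0.285, -0.003], [0.462, -0.257, -0.0], [0.492, -0.223, 0.005]]
side pl [[0.412, -0.124, 0.026], [0.431, -0.103, 0.11], [0.446, 0.12, 0.171]]
side stand [[0.397, -0.142, 0.023], [0.428, -0.13, 0.088], [0.457, -0.064, 0.137]]
```

The first crop shows the ring at about full-image pixel (360,277), the block at (295,255) and the tin at (393,232). The side crop shows the carousel hub at (246,150), the ring at (262,322) and the pliers upright in the block at (241,215). The positions agree between the two cameras. Next I take wrist views from close by.

```bash
python3 -m handwheel '[[[0,0,-0.032],[0.6,0.5,0.5],0],[[0,0,-0.032],[0.7,0.6,0.2],0],[[0,0,-0.032],[0.7,0.6,0.2],0],[[0,0,-0.032],[0.7,0.6,0.1],0],[[0,0,-0.032],[0.7,0.6,0],0]]' && python3 -m handwheel '[[[0,0,0],[0.75,0.6,0],0],[[0,0,0],[0.75,0.6,0],0],[[0,0,0],[0.75,0.6,0],0],[[0,0,0],[0.7,0.6,0],0],[[0,0,0],[0,0,0],0]]'
python3 -m handwheel '[[[0,0,0],[0,0,0],0]]'
cat >> h.py <<'E'
def look(tag):
    o=robot.get_obs(); p,d=robot.snapshot("wrist"); K,E=T("wrist",o)
    cv2.imwrite(f"pics/{tag}.png",p[:,:,::-1]); np.savez(tag+".npz",p=p,d=d,K=K,E=E)
    print(tag,o["tool_pos"].round(4),o["ee_rot"].round(4)); return p,d,K,E
E
python3 - <<'E'
from h import *
p,d,K,E=look("w_ring")
print([(np.round(b["bbox"]).tolist(),round(b["p"],2)) for b in robot.boxes_of("ring_center","wrist")])
E
```

```text
time: 1.3
tool_pos: [0.3067, -0.3872, 0.282]
ee_rot: [3.139, -0.002, -0.005]
wrist_force: [1.5, -0.5, -0.4]
width: 0.0941
finger_force: 0.0
time: 1.8
tool_pos: [0.4562, -0.2642, 0.2802]
ee_rot: [-3.14, -0.001, 0.005]
wrist_force: [-0.6, 0.1, 0.6]
width: 0.0939
finger_force: 0.0
time: 1.9
tool_pos: [0.4533, -0.2675, 0.2803]
ee_rot: [3.141, 0.001, -0.0]
wrist_force: [-1.2, 0.0, -0.3]
width: 0.0938
finger_force: 0.0
w_ring [ 0.4533 -0.2675  0.2803] [ 3.1412e+00  9.0000e-04 -2.0000e-04]
[([250.0, 153.0, 288.0, 195.0], 0.63)]
```

View pics/w_ring.png

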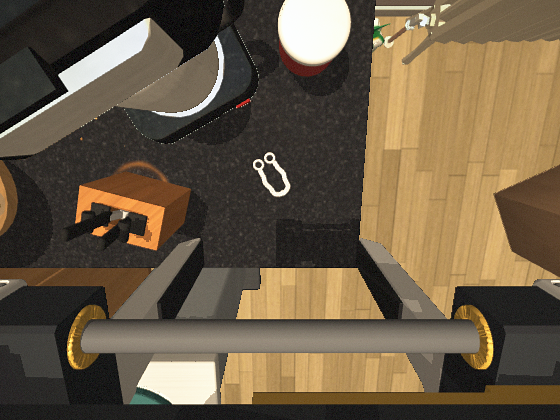

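Wrist view: the ring is at about (272,176), with its eyes at (258,164) and (270,158), so the gap points up and left in the picture (+x, +y). The block's top is at (120,215) with the pliers in it. Next I fit these, then look at the hub and the pliers from closer.

```bash
cat >> h.py <<'E'
def ring(z=.005,box=(235,140,310,210),tag="w_ring",thr=150):
    a=np.load(tag+".npz"); l,t,r,b=box; g=a["p"][t:b,l:r].min(2)
    m=(g>thr).astype(np.uint8); n,L,s,c=cv2.connectedComponentsWithStats(m); k=1+np.argmax(s[1:,4]); m=(L==k).astype(np.uint8)
    cs,h=cv2.findContours(m,cv2.RETR_CCOMP,cv2.CHAIN_APPROX_NONE)
    for c,hh in zip(cs,h[0]):
        W=np.array([onz((x+l,y+t),z,a["K"],a["E"])[:2] for x,y in c[:,0]]); print("hole" if hh[3]>=0 else "outer",len(c),W.mean(0).round(4),np.ptp(W,0).round(4))
    v,u=np.nonzero(m); W=np.array([onz((x+l,y+t),z,a["K"],a["E"])[:2] for x,y in zip(u,v)])
    w,V=np.linalg.eigh(np.cov(W.T)); print("centroid",W.mean(0).round(4),"axis",V[:,1].round(3)); q=(W-W.mean(0))@V; print("ext",q.min(0).round(4),q.max(0).round(4))
E
python3 - <<'E'
from h import *
ring()
a=np.load("w_ring.npz");K,E=a["K"],a["E"]
for uv in((258,164),(270,158)):print(onz(uv,.005,K,E).round(4))
# stand top
P=cloud(a["d"],K,E);Q=P[150:260,40:200].reshape(-1,3);m=(abs(Q[:,2]-.105)<.006);Q=Q[m];print(len(Q),cv2.minAreaRect(Q[:,:2].astype(np.float32)*1000))
s=np.load("side0.npz");P=cloud(s["d"],*T("side"));Q=P[130:165,200:290].reshape(-1,3);Q=Q[(Q[:,2]>.12)&(Q[:,2]<.19)]
print(cv2.minEnclosingCircle(Q[Q[:,2]>.145][:,:2].astype(np.float32)*1000),np.percentile(Q[:,2],[5,25,50,75,95,99]).round(4))
E
```

```text
outer 189 [ 0.4619 -0.2566] [0.061  0.0496]
hole 19 [ 0.4765 -0.2371] [0.0109 0.011 ]
hole 20 [ 0.4857 -0.2529] [0.0094 0.0109]
centroid [ 0.4613 -0.2568] axis [-0.859 -0.513]
ext [-0.0167 -0.0301] [0.0174 0.031 ]
[ 0.4769 -0.2373  0.005 ]
[ 0.485  -0.2538  0.005 ]
2943 ((429.5418395996094, -90.0054931640625), (93.13442993164062, 53.01907730102539), 74.43093872070312)
((444.1021423339844, 183.57431030273438), 90.58987426757812) [0.1401 0.1414 0.1441 0.149  0.1552 0.1571]
```

```bash
python3 -m handwheel '[[[0,0,0],[-0.6,0.7,0],0],[[0,0,0],[-0.6,0.7,0.2],0],[[0,0,0],[-0.5,0.8,0.2],0],[[0,0,0],[-0.3,0.8,0.1],0],[[0,0,0],[0,0.3,0],0]]' | head -2;python3 -m handwheel '[[[0,0,0],[0,0,0],0],[[0,0,0],[0,0,0],0]]' |head -2
python3 - <<'E'
from h import *
p,d,K,E=look("w_st")
for q in("pliers","stand","carousel"): print(q,[(np.round(b["bbox"]).tolist(),round(b["p"],2)) for b in robot.boxes_of(q,"wrist")][:2])
P=cloud(d,K,E).reshape(-1,3)
Q=P[(abs(P[:,2]-.105)<.004)&(abs(P[:,0]-.43)<.08)&(abs(P[:,1]+.1)<.08)];print(len(Q),cv2.minAreaRect(Q[:,:2].astype(np.float32)*1000))
Q=P[(P[:,2]>.125)&(P[:,2]<.2)&(abs(P[:,0]-.43)<.06)&(abs(P[:,1]+.1)<.06)];print(len(Q),cv2.minAreaRect(Q[:,:2].astype(np.float32)*1000),Q[:,2].max())
E
```

```text
time: 2.5
tool_pos: [0.3509, -0.1022, 0.3077]
time: 2.7
tool_pos: [0.3525, -0.1042, 0.3056]
w_st [ 0.3525 -0.1042  0.3056] [ 3.1405e+00 -4.0000e-04 -4.3000e-03]
pliers [([237.0, 108.0, 298.0, 141.0], 0.97)]
stand [([226.0, 90.0, 315.0, 155.0], 0.83)]
carousel [([0.0, 22.0, 132.0, 203.0], 0.97)]
3136 ((429.5151672363281, -89.85289764404297), (92.37781524658203, 52.06748962402344), 74.5054702758789)
615 ((429.5550842285156, -90.0135498046875), (47.90894317626953, 21.803665161132812), 74.58992767333984) 0.17447954699223678
```

View pics/w_st.png

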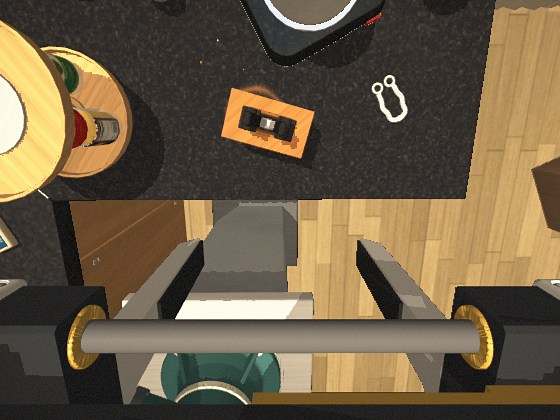

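The block is at (0.4295, -0.090), its long side at 74.5° (yaw -15.5°), with matching dimensions 92x52, and the pliers sit centred in it. The ring's eye midpoint is (0.481, -0.245), with x pointing along 30.7° and eyes 18.3 mm apart (18 expected). Next I look at the hub from above and check for room at the coffee maker.

```bash
python3 -m handwheel '[[[0,0,0],[0.1,0.9,0.2],0],[[0,0,0],[0.1,0.9,0.1],0],[[0,0,0],[0.1,0.9,0],0],[[0,0,0],[0.1,0.9,0],0],[[0,0,0],[0.1,0.9,0],0]]' | head -2;python3 -m handwheel '[[[0,0,0],[0,0.9,0],0],[[0,0,0],[0,0,0],0],[[0,0,0],[0,0,0],0],[[0,0,0],[0,0,0],0]]' |head -2
python3 - <<'E'
from h import *
p,d,K,E=look("w_hub")
print([(np.round(b["bbox"]).tolist(),round(b["p"],2)) for b in robot.boxes_of("tray","wrist")][:2])
P=cloud(d,K,E).reshape(-1,3);P=P[(d.reshape(-1)>0)&(abs(P[:,0]-.445)<.12)&(abs(P[:,1]-.175)<.12)]
h,e=np.histogram(P[:,2],bins=np.arange(.12,.185,.002));print(list(zip(e.round(3),h)))
for n in("w_ring","w_st"):
    a=np.load(n+".npz");P=cloud(a["d"],a["K"],a["E"]).reshape(-1,3);m=(P[:,2]>.11)&(P[:,2]<.45)&(P[:,0]>.45)&(P[:,1]<-.1)&(P[:,1]>-.4)
    for y in np.arange(-.4,-.1,.03):
        q=P[m&(abs(P[:,1]-y)<.015)]; print(n,round(y,2),len(q),q.min(0).round(3) if len(q) else '')
E
```

```text
time: 3.4
tool_pos: [0.3784, 0.1232, 0.3203]
time: 3.8
tool_pos: [0.3784, 0.1658, 0.3203]
w_hub [0.3784 0.1658 0.3203] [ 3.1407e+00  6.0000e-04 -4.4000e-03]
[([172.0, 39.0, 349.0, 226.0], 0.89), ([477.0, 130.0, 558.0, 160.0], 0.26)]
[(np.float64(0.12), np.int64(0)), (np.float64(0.122), np.int64(0)), (np.float64(0.124), np.int64(0)), (np.float64(0.126), np.int64(0)), (np.float64(0.128), np.int64(0)), (np.float64(0.13), np.int64(0)), (np.float64(0.132), np.int64(0)), (np.float64(0.134), np.int64(0)), (np.float64(0.136), np.int64(0)), (np.float64(0.138), np.int64(18)), (np.float64(0.14), np.int64(5211)), (np.float64(0.142), np.int64(9904)), (np.float64(0.144), np.int64(2183)), (np.float64(0.146), np.int64(3453)), (np.float64(0.148), np.int64(452)), (np.float64(0.15), np.int64(393)), (np.float64(0.152), np.int64(519)), (np.float64(0.154), np.int64(1436)), (np.float64(0.156), np.int64(1317)), (np.float64(0.158), np.int64(94)), (np.float64(0.16), np.int64(62)), (np.float64(0.162), np.int64(4)), (np.float64(0.164), np.int64(0)), (np.float64(0.166), np.int64(0)), (np.float64(0.168), np.int64(0)), (np.float64(0.17), np.int64(0)), (np.float64(0.172), np.int64(0)), (np.float64(0.174), np.int64(0)), (np.float64(0.176), np.int64(0)), (np.float64(0.178), np.int64(0)), (np.float64(0.18), np.int64(0)), (np.float64(0.182), np.int64(0))]
w_ring -0.4 0 
w_ring -0.37 0 
w_ring -0.34 2882 [ 0.462 -0.346  0.266]
w_ring -0.31 18715 [ 0.45  -0.325  0.255]
w_ring -0.28 9336 [ 0.47  -0.295  0.364]
w_ring -0.25 7067 [ 0.471 -0.265  0.248]
w_ring -0.22 26600 [ 0.45  -0.235  0.11 ]
w_ring -0.19 15352 [ 0.466 -0.205  0.11 ]
w_ring -0.16 3572 [ 0.519 -0.175  0.11 ]
w_ring -0.13 658 [ 0.509 -0.145  0.118]
w_ring -0.1 20 [ 0.509 -0.115  0.25 ]
w_st -0.4 0 
w_st -0.37 0 
w_st -0.34 0 
w_st -0.31 0 
w_st -0.28 0 
w_st -0.25 0 
w_st -0.22 0 
w_st -0.19 0 
w_st -0.16 36 [ 0.543 -0.16   0.11 ]
w_st -0.13 86 [ 0.542 -0.145  0.11 ]
w_st -0.1 0
```

View pics/w_hub.png

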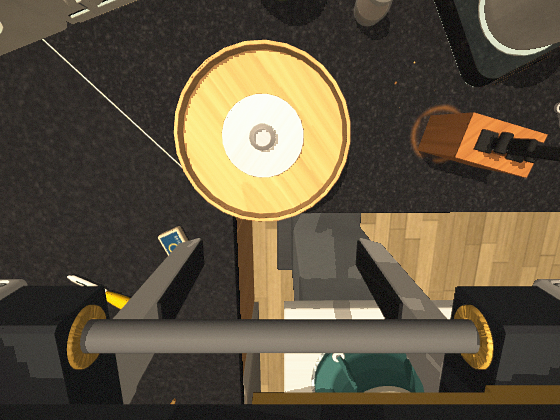

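The hub view shows the white plate centred at about (262,136) with the column end at (263,138), and the tray circle spanning 175-350 px. Next I fit the centre and the heights and check the depth bias against known heights.

```bash
python3 - <<'E'
from h import *
a=np.load("w_hub.npz");K,E,d,p=a["K"],a["E"],a["d"],a["p"];P=cloud(d,K,E)
l,t,r,b=165,30,360,230;Q=P[t:b,l:r];g=p[t:b,l:r].astype(int)
rim=Q[(Q[...,2]>.1535)&(Q[...,2]<.159)];
def fit(X):
    X=X[:,:2];A=np.c_[2*X,np.ones(len(X))];s=np.linalg.lstsq(A,(X**2).sum(1),rcond=None)[0];return s[:2].round(4),np.sqrt(s[2]+s[:2]@s[:2]).round(4)
rr=np.hypot(rim[:,0]-.443,rim[:,1]-.175);rim=rim[rr>.06];print("rim",fit(rim),np.median(rim[:,2]))
wh=(g.min(2)>150).astype(np.uint8);pl=(wh==1)&(abs(Q[...,2]-.147)<.003);print("plate z",np.percentile(Q[pl][:,2],[10,50,90]))
c,_=cv2.findContours(wh,cv2.RETR_EXTERNAL,2);c=max(c,key=cv2.contourArea);zp=np.median(Q[pl][:,2])
print("plate",fit(np.array([onz((x+l,y+t),zp,K,E) for x,y in c[:,0]])))
c0=fit(rim)[0];top=Q[(np.hypot(Q[...,0]-c0[0],Q[...,1]-c0[1])<.012)&(Q[...,2]>.152)];print("col",top.mean(0),np.percentile(top[:,2],[10,50,90,99]))
for n in("w_hub","w_st","w_ring"):
    a=np.load(n+".npz");P=cloud(a["d"],a["K"],a["E"])[:200].reshape(-1,3)
    near=(np.hypot(P[:,0]-.4295,P[:,1]+.09)<.06);q=P[near&(abs(P[:,2]-.105)<.006),2];z=P[(abs(P[:,2])<.01)&(P[:,0]>.38)&(P[:,0]<.52),2]
    print(n,"block top",len(q),np.median(q),"table",np.median(z))
    m=(P[:,2]>.11)&(P[:,0]>.48)
    if n!="w_hub":
        for y in np.arange(-.34,-.04,.03):
            q=P[m&(abs(P[:,1]-y)<.015)]; print(round(y,2),len(q),q.min(0).round(3) if len(q) else '')
s=np.load("side0.npz");P=cloud(s["d"],*T("side")).reshape(-1,3);m=(P[:,2]>.2)&(P[:,2]<.5)&(P[:,0]>.45)&(P[:,0]<.75)
for y in np.arange(-.34,.1,.04):
    q=P[m&(abs(P[:,1]-y)<.02)]; print(round(y,2),len(q),q.min(0).round(3) if len(q) else '',q.max(0).round(3) if len(q) else '')
E
```

```text
rim (array([0.4424, 0.1837]), np.float64(0.085)) 0.15596682215299013
plate z [0.14531976 0.14628397 0.14725676]
plate (array([0.4423, 0.1839]), np.float64(0.0413))
col [0.44259887 0.18367429 0.15658041] [0.15372941 0.15570106 0.16050323 0.16184153]
w_hub block top 2813 0.10513157206606633 table 1.7491244242995307e-06
w_st block top 3242 0.10503278907059968 table -3.0846091755853955e-05
-0.34 0 
-0.31 0 
-0.28 0 
-0.25 0 
-0.22 0 
-0.19 0 
-0.16 36 [ 0.543 -0.16   0.11 ]
-0.13 86 [ 0.542 -0.145  0.11 ]
-0.1 0 
-0.07 0 
-0.04 0 
w_ring block top 542 0.10482360840738114 table 3.99559059304222e-05
-0.34 0 
-0.31 0 
-0.28 472 [ 0.529 -0.267  0.434]
-0.25 129 [ 0.581 -0.237  0.248]
-0.22 7564 [ 0.551 -0.235  0.11 ]
-0.19 13910 [ 0.529 -0.205  0.11 ]
-0.16 3572 [ 0.519 -0.175  0.11 ]
-0.13 658 [ 0.509 -0.145  0.118]
-0.1 20 [ 0.509 -0.115  0.25 ]
-0.07 0 
-0.04 0 
-0.34 0  
-0.3 0  
-0.26 0  
-0.22 3346 [ 0.548 -0.239  0.246] [ 0.671 -0.2    0.331]
-0.18 3819 [ 0.524 -0.2    0.2  ] [ 0.745 -0.16   0.332]
-0.14 2045 [ 0.512 -0.16   0.2  ] [ 0.75  -0.12   0.332]
-0.1 1060 [ 0.511 -0.12   0.249] [ 0.749 -0.08   0.332]
-0.06 530 [ 0.553 -0.08   0.329] [ 0.733 -0.04   0.332]
-0.02 116 [ 0.635 -0.04   0.329] [ 0.713 -0.015  0.331]
0.02 0  
0.06 0  
0.1 0
```

Depth agrees with known heights to within 0.2 mm: free plate at 0.1463 m (offset +3.3 mm), column axis at (0.4424, 0.1838). Next I move over the pliers.

```bash
python3 -m handwheel '[[[0,0,-0.034],[0.1,-0.95,-0.1],0],[[0,0,-0.034],[0.1,-0.95,-0.2],0],[[0,0,-0.034],[0.2,-0.95,-0.2],0],[[0,0,-0.034],[0.2,-0.95,-0.2],0],[[0,0,-0.034],[0.2,-0.9,-0.2],0]]' | head -2;python3 -m handwheel '[[[0,0,0],[0.2,-0.42,-0.2],0],[[0,0,0],[0,0,0],0],[[0,0,0],[0,0,0],0],[[0,0,0],[0,0,0],0]]' |head -3
```

```text
time: 4.4
tool_pos: [0.4174, -0.0716, 0.2756]
time: 4.8
tool_pos: [0.4277, -0.0888, 0.2664]
ee_rot: [-3.141, -0.001, -0.27]
```

```bash
python3 -m handwheel '[[[0,0,0],[0.03,-0.02,-0.7],0],[[0,0,0],[0,0,-0.8],0],[[0,0,0],[0,0,-0.6],0],[[0,0,0],[0,0,-0.45],0],[[0,0,0],[0,0,0],0.2]]' | head -2;python3 -m handwheel '[[[0,0,0],[0,0,0],0.35],[[0,0,0],[0,0,0],0.43],[[0,0,0],[0,0,0],0.43]]'
python3 - <<'E'
from h import *
p,d,K,E=look("w_gr")
P=cloud(d,K,E).reshape(-1,3);o=robot.get_obs();print(o["width"])
E
```

```text
time: 5.3
tool_pos: [0.4272, -0.0882, 0.1353]
time: 5.6
tool_pos: [0.4306, -0.0902, 0.1401]
ee_rot: [3.141, -0.004, -0.269]
wrist_force: [0.4, -0.1, 0.2]
width: 0.0655
finger_force: 0.0
w_gr [ 0.4306 -0.0902  0.1401] [ 3.1412 -0.004  -0.2691]
0.06162788819295409
```

```bash
python3 -m handwheel '[[[0,0,0],[0,0,0],0.43],[[0,0,0],[0,0,0],0.46],[[0,0,0],[0,0,0],0.48],[[0,0,0],[0,0,0],0.49]]';python3 -m handwheel '[[[0,0,0],[0,0,0],0.50],[[0,0,0],[0,0,0],0.505],[[0,0,0],[0,0,0],0.51],[[0,0,0],[0,0,0],0.51],[[0,0,0],[0,0,0],0.51]]'
```

```text
time: 6.05
tool_pos: [0.4294, -0.0904, 0.1381]
ee_rot: [3.141, -0.0, -0.27]
wrist_force: [-0.2, -0.7, -0.3]
width: 0.0479
finger_force: 0.5
time: 6.55
tool_pos: [0.4295, -0.0902, 0.1382]
ee_rot: [3.141, -0.0, -0.27]
wrist_force: [-1.0, -0.4, 1.9]
width: 0.0461
finger_force: 6.6
```

```bash
python3 -m handwheel '[[[0,0,0],[0,0,0.1],0.53],[[0,0,0],[0,0,0.3],0.53],[[0,0,0],[0,0,0.4],0.53],[[0,0,0],[0,0,0.5],0.53],[[0,0,0],[0,0,0.6],0.53]]';python3 -m handwheel '[[[0,0,0],[0,0,0.6],0.53],[[0,0,0],[0,0,0.3],0.53],[[0,0,0],[-0.2,0,0],0.53],[[0,0,0],[-0.2,0,0],0.53],[[0,0,0],[-0.2,0,0],0.53]]'
python3 - <<'E'
from h import *
p,d,K,E=look("w_l")
robot.snapshot("scene");robot.snapshot("side")
for c in("wrist","side","scene"):print([(np.round(b["bbox"]).tolist(),round(b["p"],2)) for b in robot.boxes_of("pliers",c)][:2])
E
```

```text
time: 7.05
tool_pos: [0.4286, -0.0895, 0.2325]
ee_rot: [-3.141, 0.003, -0.269]
wrist_force: [0.5, -0.2, -0.8]
width: 0.0443
finger_force: 6.2
time: 7.55
tool_pos: [0.3976, -0.0897, 0.2759]
ee_rot: [-3.141, 0.004, -0.27]
wrist_force: [-0.1, 0.7, -1.0]
width: 0.0444
finger_force: 6.1
w_l [ 0.3976 -0.0897  0.2759] [-3.1413  0.0041 -0.2696]
[([233.0, 206.0, 328.0, 315.0], 0.98)]
[([214.0, 131.0, 234.0, 212.0], 0.74)]
[([272.0, 163.0, 298.0, 230.0], 0.59)]
```

View pics/w_l.png

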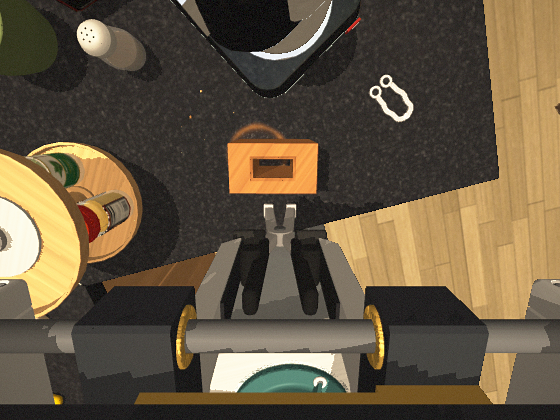

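Pliers are gripped straight; jaw tips at (269,208) and (292,208), just below the empty slot. Next I measure the jaw tips in the tool frame.

```bash
python3 - <<'E'
from h import *
a=np.load("w_l.npz");H=robot.calibration("wrist")["hand_eye"];P=cloud(a["d"],a["K"],H)
Q=P[195:300,230:330].reshape(-1,3);Q=Q[(abs(Q[:,0])<.03)&(abs(Q[:,1])<.035)&(Q[:,2]>-.04)&(Q[:,2]<.15)]
for z in np.arange(-.03,.14,.01):
    q=Q[abs(Q[:,2]-z)<.005]
    if len(q): print(round(z,3),len(q),"x",np.percentile(q[:,0],[5,50,95]).round(4),"y",q[:,1].min().round(4),q[:,1].max().round(4))
print(Q[:,2].max())
q=Q[Q[:,2]>.1]
for s in(-1,1):
  w=q[q[:,1]*s>0];print(s,w.mean(0).round(4),np.percentile(w,[2,98],axis=0).round(4).tolist())
E
```

```text
-0.03 635 x [0.0007 0.0052 0.0068] y -0.0231 0.0218
-0.02 592 x [-0.0033  0.0058  0.0076] y -0.0245 0.0231
-0.01 579 x [-0.0057  0.0058  0.009 ] y -0.026 0.0248
0.0 1439 x [-0.0065  0.0061  0.0111] y -0.0276 0.0261
0.01 357 x [0.0011 0.0088 0.0113] y -0.029 0.0276
0.02 313 x [-0.0009  0.0066  0.0092] y -0.03 0.0285
0.03 907 x [0.0014 0.0081 0.0119] y -0.0298 0.0284
0.04 203 x [-0.0024  0.0034  0.0043] y -0.0104 0.0091
0.05 228 x [-0.0036  0.0048  0.0066] y -0.0098 0.0085
0.06 56 x [0.0036 0.0048 0.0058] y -0.0106 0.0085
0.07 96 x [0.     0.0039 0.0043] y -0.011 0.0097
0.08 75 x [0.0036 0.004  0.0044] y -0.0114 0.0101
0.09 75 x [0.0013 0.004  0.0043] y -0.0126 0.0105
0.1 65 x [0.001  0.0039 0.0043] y -0.013 0.0118
0.11 51 x [0.0035 0.004  0.0043] y -0.0134 0.0122
0.12 119 x [-0.0031  0.0046  0.0066] y -0.0156 0.0135
0.12271111189886608
-1 [ 0.004  -0.011   0.1142] [[-0.0037, -0.0156, 0.1002], [0.0066, -0.0063, 0.1223]]
1 [0.0038 0.0094 0.1133] [[-0.0042, 0.0049, 0.1008], [0.0066, 0.0134, 0.1225]]
```

Jaws are centred (x=0) with the shoulders at tool z≈0.123. Next I go over the ring's eyes and turn to 30.7°.

```bash
python3 -m handwheel '[[[0,0,0.0855],[0.1,-0.5,0],0.53],[[0,0,0.0855],[0.2,-0.6,0],0.53],[[0,0,0.0855],[0.3,-0.6,0],0.53],[[0,0,0.0855],[0.4,-0.6,0],0.53],[[0,0,0.0855],[0.4,-0.5,-0.2],0.53]]' |head -2;python3 -m handwheel '[[[0,0,0.0855],[0.27,-0.3,-0.5],0.53],[[0,0,0],[0,0,-0.6],0.53],[[0,0,0],[0,0,-0.6],0.53],[[0,0,0],[0,0,0],0.53],[[0,0,0],[0,0,0],0.52]]'
python3 -m handwheel '[[[0,0,0],[0,0,0],0.52]]' | head -2
cat > pins.py <<'E'
from h import *
import sys
p,d,K,E=look(sys.argv[1]);H=robot.calibration("wrist")["hand_eye"];P=cloud(d,K,H);o=robot.get_obs()
Q=P[195:300,220:340].reshape(-1,3);q=Q[(abs(Q[:,0])<.03)&(abs(Q[:,1])<.035)&(Q[:,2]>.08)&(Q[:,2]<.13)]
f=q[q[:,2]>.117];print("shoulder z",np.percentile(f[:,2],97).round(4),"y",[(np.percentile(f[f[:,1]*s>0][:,1],[2,98])).round(4) for s in(-1,1)],"x",np.percentile(f[:,0],[5,50,95]).round(4))
crop=p[120:280,200:360];cv2.imwrite(f"pics/{sys.argv[1]}c.png",cv2.resize(crop[:,:,::-1],None,fx=3.7,fy=3.7,interpolation=cv2.INTER_CUBIC))
E
python3 pins.py w_p1
```

```text
time: 8.35
tool_pos: [0.4708, -0.2321, 0.269]
time: 8.85
tool_pos: [0.4829, -0.245, 0.1827]
ee_rot: [-3.14, 0.001, 0.536]
wrist_force: [1.0, -0.9, -1.3]
width: 0.0449
finger_force: 6.0
time: 8.95
tool_pos: [0.484, -0.2456, 0.1853]
w_p1 [ 0.484  -0.2456  0.1853] [ 3.1382e+00 -1.7000e-03  5.3640e-01]
shoulder z 0.1229 y [array([-0.0151, -0.0068]), array([0.004 , 0.0131])] x [-0.0032  0.0055  0.0072]
```

View pics/w_p1c.png

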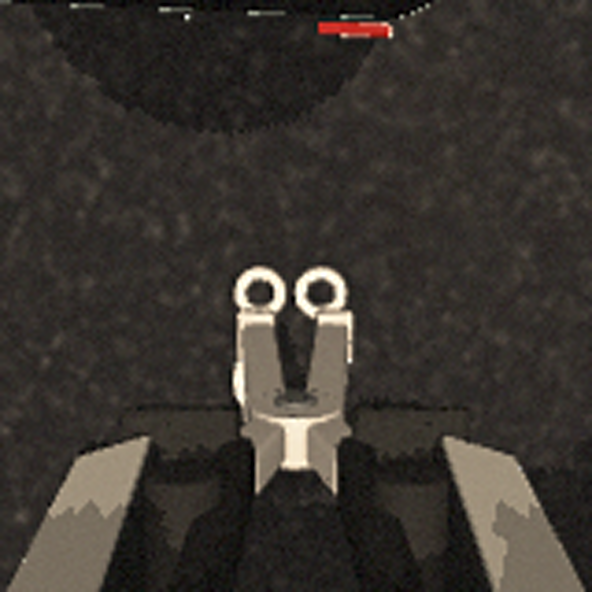

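The crop shows both eyes at crop pixels (260,293) and (321,291), just ahead of the two jaw ends. Next I work out eyes and pins in the same tool frame.

```bash
cat > eyes.py <<'E'
from h import *
import sys
a=np.load(sys.argv[1]+".npz");box=tuple(map(int,sys.argv[2].split(",")));l,t,r,b=box;K,E=a["K"],a["E"];H=robot.calibration("wrist")["hand_eye"];M=np.linalg.inv(E@np.linalg.inv(H))
g=cv2.resize(a["p"][t:b,l:r].min(2),None,fx=4,fy=4,interpolation=cv2.INTER_CUBIC);m=(g>130).astype(np.uint8);cs,h=cv2.findContours(m,cv2.RETR_CCOMP,2);X=[]
for c,hh in zip(cs,h[0]):
    if hh[3]>=0 and cv2.contourArea(c)>60:
        mm=cv2.moments(c);u=(mm["m10"]/mm["m00"]+.5)/4-.5+l;v=(mm["m01"]/mm["m00"]+.5)/4-.5+t
        W=onz((u,v),.005,K,E);X.append((M@[*W,1])[:3]);print("eye px",round(u,1),round(v,1),"world",W[:2].round(4),"tool",X[-1].round(4))
X=np.array(X);print("mid tool",X.mean(0).round(4),"d",np.linalg.norm(X[0]-X[1]).round(4),"ang deg",np.degrees(np.arctan2(*(X[0]-X[1])[:2])).round(2))
E
python3 eyes.py w_p1 255,185,302,204; python3 - <<'E'
from h import *
a=np.load("w_p1.npz");H=robot.calibration("wrist")["hand_eye"];P=cloud(a["d"],a["K"],H)
for v in range(202,212): print(v,[(u,*np.round(P[v,u]*1000,1)) for u in (267,270,273,284,287,290,293)])
E
```

```text
202 [(267, np.float64(-5.8), np.float64(-14.7), np.float64(179.7)), (270, np.float64(-6.9), np.float64(-11.5), np.float64(184.1)), (273, np.float64(-5.9), np.float64(-8.1), np.float64(180.0)), (284, np.float64(-6.2), np.float64(4.0), np.float64(181.2)), (287, np.float64(-6.9), np.float64(7.4), np.float64(184.1)), (290, np.float64(-5.8), np.float64(10.6), np.float64(179.5)), (293, np.float64(-7.6), np.float64(14.2), np.float64(186.9))]
203 [(267, np.float64(7.2), np.float64(-12.3), np.float64(122.2)), (270, np.float64(7.2), np.float64(-9.6), np.float64(122.4)), (273, np.float64(-7.0), np.float64(-8.1), np.float64(179.7)), (284, np.float64(-7.1), np.float64(4.0), np.float64(180.2)), (287, np.float64(-7.3), np.float64(7.3), np.float64(181.1)), (290, np.float64(7.6), np.float64(8.6), np.float64(120.9)), (293, np.float64(7.2), np.float64(11.4), np.float64(122.4))]
204 [(267, np.float64(7.1), np.float64(-12.2), np.float64(118.9)), (270, np.float64(7.2), np.float64(-9.5), np.float64(118.8)), (273, np.float64(6.8), np.float64(-6.8), np.float64(120.3)), (284, np.float64(-8.4), np.float64(4.0)
[... 3126 characters left out ...]
, np.float64(8.0), np.float64(103.3)), (293, np.float64(4.5), np.float64(10.7), np.float64(104.9))]eyes.py:9: RuntimeWarning: Mean of empty slice.
  X=np.array(X);print("mid tool",X.mean(0).round(4),"d",np.linalg.norm(X[0]-X[1]).round(4),"ang deg",np.degrees(np.arctan2(*(X[0]-X[1])[:2])).round(2))
  ret = ret.dtype.type(ret / rcount)
Traceback (most recent call last):
  File "eyes.py", line 9, in <module>
    X=np.array(X);print("mid tool",X.mean(0).round(4),"d",np.linalg.norm(X[0]-X[1]).round(4),"ang deg",np.degrees(np.arctan2(*(X[0]-X[1])[:2])).round(2))
                                                                         ~^^^
IndexError: index 0 is out of bounds for axis 0 with size 0
```

```bash
sed -i 's/g>130/g>110/; s/>60:/>20:/' eyes.py; python3 eyes.py w_p1 255,185,302,210
```

```text
eye px 286.2 198.7 world [ 0.4858 -0.2526] tool [-0.0023  0.0064  0.1803]
eye px 269.8 198.8 world [ 0.4766 -0.2372] tool [-0.0023 -0.0116  0.1802]
mid tool [-0.0023 -0.0026  0.1803] d 0.018 ang deg 0.15
```

```bash
python3 -m handwheel '[[[0,0,0],[0,0,-0.2],0.52],[[0,0,0],[0,0,0],0.515],[[0,0,0],[0,0,0],0.51],[[0,0,0],[0,0,0],0.51],[[0,0,0],[0,0,0],0.51]]'; python3 pins.py w_p2; python3 eyes.py w_p2 255,180,302,210
```

```text
time: 9.5
tool_pos: [0.483, -0.2451, 0.1732]
ee_rot: [3.141, -0.0, 0.536]
wrist_force: [0.1, -0.5, -1.8]
width: 0.0462
finger_force: 5.9
w_p2 [ 0.483  -0.2451  0.1732] [ 3.1412e+00 -2.0000e-04  5.3620e-01]
shoulder z 0.1224 y [array([-0.0141, -0.0059]), array([0.0032, 0.0122])] x [-0.0029  0.0054  0.0073]
eye px 287.8 200.5 world [ 0.4858 -0.2526] tool [-0.0014  0.0078  0.1682]
eye px 270.9 200.6 world [ 0.4766 -0.2373] tool [-0.0016 -0.0101  0.1682]
mid tool [-0.0015 -0.0011  0.1682] d 0.0179 ang deg 0.45
```

```bash
python3 -m handwheel '[[[0,0,0],[-0.04,-0.02,-0.1],0.51],[[0,0,0],[0,0,-0.3],0.51],[[0,0,0],[0,0,-0.24],0.51],[[0,0,0],[0,0,0],0.51],[[0,0,0],[0,0,0],0.51]]'; python3 pins.py w_p3; python3 eyes.py w_p3 255,180,302,210
```

```text
time: 10.05
tool_pos: [0.4805, -0.2457, 0.1398]
ee_rot: [-3.14, 0.001, 0.536]
wrist_force: [0.3, 0.5, -1.1]
width: 0.0459
finger_force: 5.9
w_p3 [ 0.4805 -0.2457  0.1398] [-3.1397e+00  9.0000e-04  5.3630e-01]
shoulder z 0.122 y [array([-0.0142, -0.0059]), array([0.0032, 0.0123])] x [-0.0026  0.0054  0.0073]
eye px 289.3 202.9 world [ 0.4882 -0.2507] tool [0.0042 0.0084 0.1348]Traceback (most recent call last):
  File "eyes.py", line 9, in <module>
    X=np.array(X);print("mid tool",X.mean(0).round(4),"d",np.linalg.norm(X[0]-X[1]).round(4),"ang deg",np.degrees(np.arctan2(*(X[0]-X[1])[:2])).round(2))
                                                                              ~^^^
IndexError: index 1 is out of bounds for axis 0 with size 1
```

View pics/w_p3c.png

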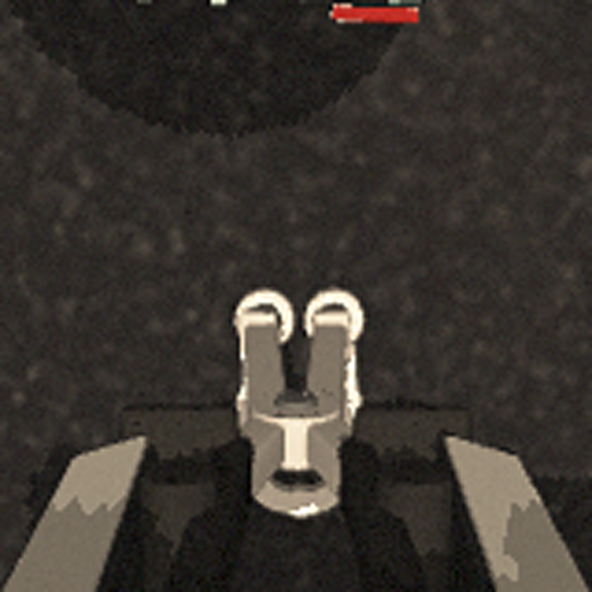

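The eye ears show just ahead of the shoulders, with ear centres at crop px (264,315) and (333,315). The pins are over them to within about 1 mm. I let the arm settle, then correct and descend.

```bash
python3 -m handwheel '[[[0,0,0],[0,0,0],0.51],[[0,0,0],[0,0,0],0.51],[[0,0,0],[0,0,0],0.51]]'; python3 - <<'E'
from h import *
p,d,K,E=look("w_p4")
H=robot.calibration("wrist")["hand_eye"];M=H@np.linalg.inv(E)
g=p[190:206,255:305].min(2)
for v in range(197,203):
    r=p[v,255:305].min(1).astype(int);on=np.nonzero(r>120)[0]+255;print(v,on.tolist())
Pt=cloud(d,K,H)
for v in(206,207): print([(u,*np.round(Pt[v,u]*1000,1)) for u in (264,265,266,277,278,279,283,284,285,286,294,295,296,297,298)])
for w in((.4858,-.2526,.005),(.4766,-.23725,.005)): print((M@[*w,1])[:3].round(4))
E
```

```text
time: 10.4
tool_pos: [0.4812, -0.2463, 0.1415]
ee_rot: [3.141, -0.0, 0.536]
wrist_force: [0.0, 0.2, -1.5]
width: 0.0461
finger_force: 5.9
w_p4 [ 0.4812 -0.2463  0.1415] [ 3.1406e+00 -4.0000e-04  5.3620e-01]
197 []
198 []
199 [267, 268, 269, 270, 271, 272, 273, 285, 286, 287, 288, 289, 290, 291, 292]
200 [265, 266, 267, 268, 269, 270, 271, 272, 273, 274, 275, 284, 285, 286, 287, 288, 289, 290, 291, 292, 293]
201 [264, 265, 266, 267, 268, 269, 270, 271, 272, 273, 274, 275, 283, 284, 285, 286, 287, 288, 289, 290, 291, 292, 293, 294]
202 [264, 265, 266, 267, 268, 272, 273, 274, 275, 276, 282, 283, 284, 285, 286, 287, 291, 292, 293, 294, 295]
[(264, np.float64(0.9), np.float64(-15.8), np.float64(135.9)), (265, np.float64(4.9), np.float64(-14.1), np.float64(120.5)), (266, np.float64(5.6), np.float64(-13.0), np.float64(117.6)), (277, np.float64(0.5), np.float64(-3.3), np.float64(137.4)), (278, np.float64(-0.7), np.float64(-2.4), np.float64(142.2)), (279, np.float64(-0.5), np.float64(-1.4), np.float64(141.3)), (283, np.float64(1.0), np.float64(2.4), np.float64(135.6)), (284, np.float64(4.4),
[... 736 characters left out ...]
, np.float64(-2.4), np.float64(140.5)), (279, np.float64(-1.6), np.float64(-1.4), np.float64(141.9)), (283, np.float64(-0.2), np.float64(2.4), np.float64(136.2)), (284, np.float64(3.5), np.float64(3.2), np.float64(122.3)), (285, np.float64(4.4), np.float64(4.0), np.float64(118.8)), (286, np.float64(4.5), np.float64(4.9), np.float64(118.4)), (294, np.float64(4.3), np.float64(12.2), np.float64(119.3)), (295, np.float64(-0.6), np.float64(14.0), np.float64(138.0)), (296, np.float64(-0.1), np.float64(14.9), np.float64(136.2)), (297, np.float64(-1.5), np.float64(16.1), np.float64(141.3)), (298, np.float64(-1.9), np.float64(17.2), np.float64(143.1))]
[0.0007 0.0077 0.1366]
[ 0.0006 -0.0102  0.1365]
```

Settled, the eyes' midpoint (0.65,-1.25 mm) and the pins' (0.7,-0.95 mm) agree. Descending into the eyes.

```bash
python3 -m handwheel '[[[0,0,0],[0,0,-0.08],0.51],[[0,0,0],[0,0,-0.08],0.51],[[0,0,0],[0,0,-0.06],0.51],[[0,0,0],[0,0,0],0.51],[[0,0,0],[0,0,0],0.51]]';python3 -m handwheel '[[[0,0,0],[0,0,-0.03],0.51],[[0,0,0],[0,0,0],0.51],[[0,0,0],[0,0,0],0.51],[[0,0,0],[0,0,0],0.51]]'
```

```text
time: 10.95
tool_pos: [0.4808, -0.246, 0.1298]
ee_rot: [-3.141, 0.0, 0.536]
wrist_force: [0.7, -0.8, -0.5]
width: 0.0461
finger_force: 5.9
time: 11.35
tool_pos: [0.4811, -0.2462, 0.1288]
ee_rot: [3.141, -0.0, 0.536]
wrist_force: [-0.4, 0.9, 0.1]
width: 0.0462
finger_force: 6.1
```

```bash
python3 -m handwheel '[[[0,0,0],[0,0,0],0.53],[[0,0,0],[0,0,0.008],0.55],[[0,0,0],[0,0,0.008],0.57],[[0,0,0],[0,0,0.008],0.59],[[0,0,0],[0,0,0],0.59]]';python3 pins.py w_s1
```

```text
time: 11.85
tool_pos: [0.4807, -0.2459, 0.1294]
ee_rot: [-3.141, 0.0, 0.536]
wrist_force: [-0.6, 1.2, -0.8]
width: 0.0384
finger_force: 11.5
w_s1 [ 0.4807 -0.2459  0.1294] [-3.1409e+00  3.0000e-04  5.3630e-01]
shoulder z 0.1299 y [array([-0.0345, -0.0005]), array([0.0005, 0.0346])] x [-0.0171  0.0008  0.0123]
```

View pics/w_s1c.png

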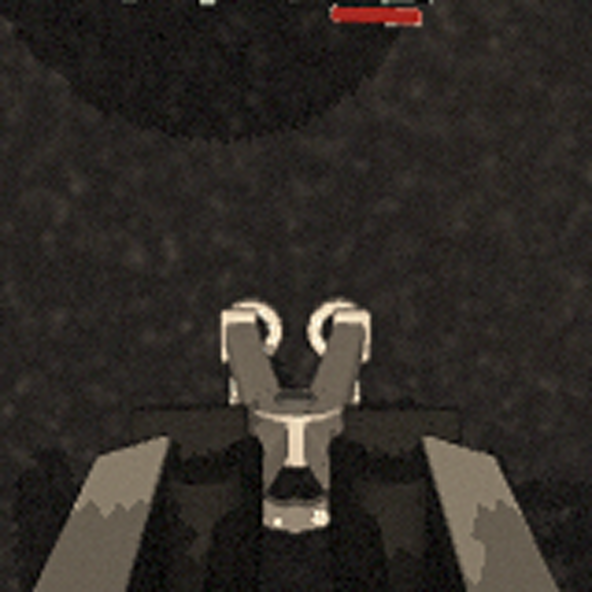

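The ring's ears spread with the jaws (ears at crop px (255,325) and (338,325)), and the finger force rose to 11.5 N. Next I finish the squeeze and lift.

```bash
python3 -m handwheel '[[[0,0,0],[0,0,0.008],0.62],[[0,0,0],[0,0,0.008],0.64],[[0,0,0],[0,0,0.01],0.67],[[0,0,0],[0,0,0.008],0.69],[[0,0,0],[0,0,0.008],0.71]]';python3 -m handwheel '[[[0,0,0],[0,0,0],0.715],[[0,0,0],[0,0,0],0.715],[[0,0,0],[0,0,0.08],0.715],[[0,0,0],[0,0,0.12],0.715],[[0,0,0],[0,0,0.2],0.715]]';python3 pins.py w_s2
```

```text
time: 12.4
tool_pos: [0.4809, -0.2461, 0.1318]
ee_rot: [3.142, -0.0, 0.536]
wrist_force: [-1.5, -0.6, -2.2]
width: 0.0279
finger_force: 16.1
time: 12.9
tool_pos: [0.4807, -0.2459, 0.152]
ee_rot: [-3.141, 0.0, 0.536]
wrist_force: [0.0, -0.1, -0.9]
width: 0.0274
finger_force: 16.4
w_s2 [ 0.4807 -0.2459  0.152 ] [-3.1407e+00  5.0000e-04  5.3630e-01]
shoulder z 0.1268 y [array([-0.0267, -0.0134]), array([0.0106, 0.024 ])] x [-0.0158  0.0052  0.0089]
```

View pics/w_s2c.png

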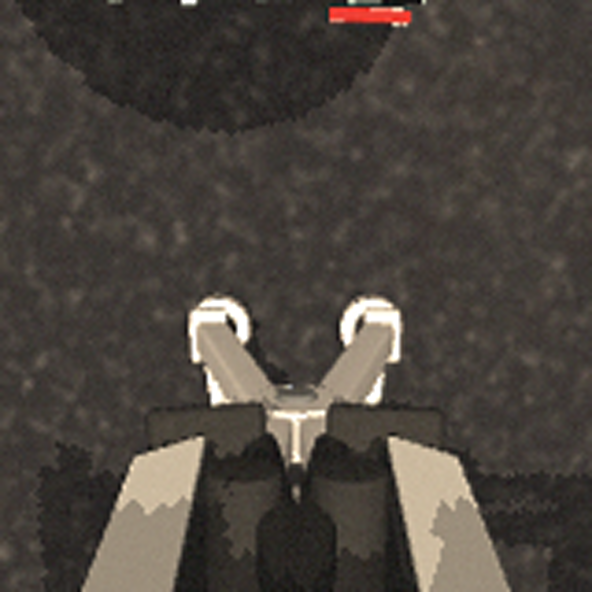

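The view shows the ring off the worktop on the pins, with ears at crop px (219,325) and (370,325), about 37.7 mm apart, so opening ≈0.39. I open a little more and check it numerically. That was my tenth and last picture, so I use numbers only from here.

```bash
cat > gap.py <<'E'
from h import *
import sys
p,d,K,E=look(sys.argv[1]);H=robot.calibration("wrist")["hand_eye"];P=cloud(d,K,H);print("w",robot.get_obs()["width"],robot.get_obs()["wrist_force"].round(1))
for v in range(200,211,2):
    on=[u for u in range(240,320) if p[v,u].min()>125 and P[v,u,2]>.112 and P[v,u,2]<.142]
    L=[u for u in on if u<279];Rr=[u for u in on if u>279]
    if L and Rr: a,b=P[v,L[-1]],P[v,Rr[0]];print(v,L[0],L[-1],Rr[0],Rr[-1],"gap",((b-a)[1]*1000).round(2),"outer",((P[v,Rr[-1]]-P[v,L[0]])[1]*1000).round(1),"z",a[2].round(4),b[2].round(4),"mid",((a+b)[1]*500).round(2))
E
python3 -m handwheel '[[[0,0,0],[0,0,0.3],0.72],[[0,0,0],[0,0,0.3],0.725],[[0,0,0],[0,0,0.3],0.73],[[0,0,0],[0,0,0],0.73],[[0,0,0],[0,0,0],0.73]]'; python3 gap.py w_s3
```

```text
time: 13.45
tool_pos: [0.4812, -0.2463, 0.1977]
ee_rot: [3.14, -0.001, 0.536]
wrist_force: [-1.3, -0.2, -1.1]
width: 0.0258
finger_force: 17.1
w_s3 [ 0.4812 -0.2463  0.1977] [ 3.1401e+00 -7.0000e-04  5.3620e-01]
w 0.02547763224386875 [-0.  -0.2 -2.3]
202 253 263 296 306 gap 30.32 outer 48.6 z 0.126 0.1244 mid -0.98
204 251 264 294 308 gap 27.42 outer 51.5 z 0.1227 0.1238 mid -1.37
206 251 265 294 308 gap 26.57 outer 51.3 z 0.1235 0.1234 mid -0.94
208 250 265 293 308 gap 25.74 outer 52.3 z 0.124 0.1238 mid -1.4
210 250 265 294 308 gap 26.68 outer 52.4 z 0.1241 0.1233 mid -0.95
```

```bash
python3 - <<'E'
from h import *
o=robot.get_obs();t=o["tool_pos"];ps=o["ee_rot"][2];ax=np.array([np.cos(ps),np.sin(ps)]);ay=np.array([np.sin(ps),-np.cos(ps)])
for n in("side","scene"):
    p,d=robot.snapshot(n);P=cloud(d,*T(n));m=(P[...,2]>.055)&(P[...,2]<.095)&(np.hypot(P[...,0]-t[0]+.02,P[...,1]-t[1]+.01)<.05)&(d>0)
    Q=P[m];X=np.c_[(Q[:,:2]-t[:2])@ax,(Q[:,:2]-t[:2])@ay,Q[:,2]]*1000
    print(n,len(X))
    for x in range(-60,20,6):
        q=X[abs(X[:,0]-x)<3]
        if len(q): print(x,len(q),"y",q[:,1].min().round(1),q[:,1].max().round(1),"z",np.percentile(q[:,2],[5,50,95]).round(1))
E
```

```text
side 413
-48 34 y -9.8 13.5 z [66.4 70.4 72.7]
-42 40 y -14.7 18.3 z [67.4 70.6 72.7]
-36 26 y -17.5 18.5 z [67.2 70.  72. ]
-30 33 y -19.8 22.4 z [67.  70.7 72.3]
-24 27 y -21.7 23.8 z [66.7 71.  72.6]
-18 28 y -21.6 23.0 z [67.5 70.6 72.3]
-12 29 y -20.8 23.1 z [66.9 70.8 72.7]
-6 44 y -24.9 28.5 z [67.  71.7 77.8]
0 108 y -24.5 28.0 z [68.9 82.  93.5]
6 43 y -21.5 28.1 z [66.8 74.7 92.6]
12 1 y -15.8 -15.8 z [71.7 71.7 71.7]
scene 200
-54 1 y -2.9 -2.9 z [71.5 71.5 71.5]
-48 28 y -16.0 13.3 z [68.4 71.6 73.9]
-42 13 y -18.0 14.5 z [70.1 72.3 75.4]
-36 12 y -18.4 16.5 z [70.4 72.  74.5]
-30 16 y -21.0 21.2 z [67.6 72.  75.2]
-24 9 y -22.2 19.4 z [70.1 72.5 74.3]
-18 9 y -21.1 22.3 z [70.7 72.1 74.3]
-12 9 y -22.9 21.1 z [69.7 71.8 73.6]
-6 41 y -27.1 25.4 z [70.3 77.6 90.7]
0 52 y -27.4 27.5 z [69.4 81.6 94.6]
6 9 y -26.6 18.8 z [68.1 75.3 89.2]
12 1 y 17.6 17.6 z [71.6 71.6 71.6]
```

The ring hangs level, its underside at tool z≈0.130. Next I carry it up, back in front of the coffee maker, and over to the hub, aiming for TCP (0.4635, 0.1955).

```bash
python3 -m handwheel '[[[0,0,0],[-0.2,0.1,0.3],0.73],[[0,0,0],[-0.4,0.2,0.6],0.73],[[0,0,0],[-0.4,0.4,0.6],0.73],[[0,0,0],[-0.3,0.6,0.6],0.73],[[0,0,0],[-0.2,0.75,0.5],0.73]]'|head -2;python3 -m handwheel '[[[0,0,0],[0,0.8,0.1],0.73],[[0,0,0],[0,0.8,0],0.73],[[0,0,0],[0,0.8,0],0.73],[[0,0,0],[0.1,0.8,0],0.73],[[0,0,0],[0.2,0.8,0],0.73]]'|head -2;python3 -m handwheel '[[[0,0,0],[0.3,0.8,0],0.73],[[0,0,0],[0.3,0.8,0],0.73],[[0,0,0],[0.2,0.6,0],0.73],[[0,0,0],[0,0,0],0.73],[[0,0,0],[0,0,0],0.73]]'; python3 gap.py w_h1
```

```text
time: 14.1
tool_pos: [0.4043, -0.143, 0.3293]
time: 14.6
tool_pos: [0.4196, 0.0579, 0.3332]
time: 15.1
tool_pos: [0.4603, 0.1665, 0.3321]
ee_rot: [3.141, 0.001, 0.538]
wrist_force: [-0.5, -0.8, -1.6]
width: 0.0255
finger_force: 16.9
w_h1 [0.4603 0.1665 0.3321] [3.1411e+00 1.1000e-03 5.3760e-01]
w 0.0256491360419799 [-0.  -0.9 -1.1]
200 254 258 298 303 gap 36.6 outer 44.8 z 0.125 0.124 mid -2.35
202 252 262 295 306 gap 30.23 outer 49.3 z 0.1243 0.1244 mid -1.86
204 250 264 293 308 gap 26.53 outer 52.1 z 0.1237 0.1233 mid -1.86
206 250 265 292 308 gap 24.93 outer 52.7 z 0.1263 0.1249 mid -1.89
208 249 265 292 308 gap 24.8 outer 54.2 z 0.1237 0.1236 mid -1.86
210 250 264 293 307 gap 26.7 outer 51.6 z 0.1242 0.1235 mid -1.87
```

```bash
python3 -m handwheel '[[[0,0,0],[0.04,0.3,0],0.73],[[0,0,0],[0.036,0.268,0],0.73],[[0,0,0],[0,0,0],0.73],[[0,0,0],[0,0,0],0.73],[[0,0,0],[0,0,0],0.73]]'; cat > hub.py <<'E'
from h import *
import sys
from scipy.optimize import least_squares
a=np.load(sys.argv[1]+".npz");K,E,d=a["K"],a["E"],a["d"];P=cloud(d,K,E).reshape(-1,3);q=P[(d.reshape(-1)>0)]
rr=np.hypot(q[:,0]-.4424,q[:,1]-.1838);s=q[(rr>.075)&(rr<.095)&(q[:,2]>.154)&(q[:,2]<.159)]
print(len(s),"ang cov",np.histogram(np.degrees(np.arctan2(s[:,1]-.1838,s[:,0]-.4424)),bins=8,range=(-180,180))[0])
f=least_squares(lambda c:np.hypot(s[:,0]-c[0],s[:,1]-c[1])-.085,[.4424,.1838],loss="soft_l1",f_scale=.002);print("hub",f.x.round(4))
M=np.linalg.inv(E@np.linalg.inv(robot.calibration("wrist")["hand_eye"]));print("hub in tool",(M@[*f.x,.146,1])[:3].round(4))
E
python3 gap.py w_h2; python3 hub.py w_h2; python3 hub.py w_hub
```

```text
time: 15.65
tool_pos: [0.4647, 0.1946, 0.3318]
ee_rot: [3.141, 0.0, 0.536]
wrist_force: [0.2, 0.1, -1.7]
width: 0.0258
finger_force: 16.9
w_h2 [0.4647 0.1946 0.3318] [3.1413e+00 3.0000e-04 5.3600e-01]
w 0.02569317590085195 [ 0.1 -0.1 -1.2]
200 254 258 295 303 gap 34.01 outer 44.9 z 0.1237 0.1288 mid -3.55
202 252 262 293 306 gap 28.62 outer 49.4 z 0.1252 0.1282 mid -2.71
204 249 264 292 307 gap 25.86 outer 52.3 z 0.1239 0.129 mid -2.21
206 249 265 292 308 gap 24.96 outer 54.2 z 0.1269 0.1248 mid -1.91
208 249 265 292 308 gap 24.81 outer 54.2 z 0.1246 0.1229 mid -1.89
210 249 264 293 307 gap 26.76 outer 53.0 z 0.1248 0.124 mid -1.88
1517 ang cov [ 62  82 229 248 258 251 234 153]
hub [0.4427 0.184 ]
hub in tool [-0.0243 -0.0021  0.1858]
2426 ang cov [248 272 319 356 360 337 278 256]
hub [0.4424 0.1837]
hub in tool [ 0.0646 -0.0185  0.1742]
```

```bash
python3 -m handwheel '[[[0,0,0],[-0.004,0.007,-0.2],0.73],[[0,0,0],[0,0,-0.3],0.73],[[0,0,0],[0,0,-0.2],0.73],[[0,0,0],[0,0,0],0.73],[[0,0,0],[0,0,0],0.73]]';python3 -m handwheel '[[[0,0,0],[0,0,-0.1],0.73],[[0,0,0],[0,0,-0.1],0.73],[[0,0,0],[0,0,-0.08],0.73],[[0,0,0],[0,0,0],0.73],[[0,0,0],[0,0,0],0.73]]';python3 gap.py w_h3;python3 hub.py w_h3
```

```text
time: 16.2
tool_pos: [0.4644, 0.195, 0.2965]
ee_rot: [-3.142, 0.001, 0.536]
wrist_force: [0.7, -1.3, -2.3]
width: 0.0256
finger_force: 16.9
time: 16.7
tool_pos: [0.4645, 0.1952, 0.2827]
ee_rot: [3.142, 0.0, 0.536]
wrist_force: [0.5, 0.5, -1.5]
width: 0.0259
finger_force: 16.9
w_h3 [0.4645 0.1952 0.2827] [3.1416e+00 2.0000e-04 5.3630e-01]
w 0.02562710565842198 [-0.1 -0.6 -1.5]
200 240 278 280 313 gap 1.91 outer 70.6 z 0.1373 0.1357 mid -1.43
202 240 278 280 316 gap 1.91 outer 73.5 z 0.1363 0.1363 mid -1.42
204 240 278 280 315 gap 1.92 outer 72.7 z 0.1368 0.1359 mid -1.42
206 240 278 280 319 gap 1.92 outer 76.8 z 0.1367 0.1366 mid -1.42
208 240 278 280 314 gap 1.92 outer 71.6 z 0.136 0.1345 mid -1.42
210 240 278 280 315 gap 1.92 outer 72.5 z 0.1353 0.1361 mid -1.42
2105 ang cov [193  90 306 329 360 344 312 171]
hub [0.4428 0.184 ]
hub in tool [-0.0244 -0.0015  0.1367]
```

```bash
for i in 1; do python3 -m handwheel '[[[0,0,0],[0,0,-0.05],0.73],[[0,0,0],[0,0,-0.04],0.73],[[0,0,0],[0,0,-0.02],0.73],[[0,0,0],[0,0,0],0.73],[[0,0,0],[0,0,0],0.73]]'; done; python3 -m handwheel '[[[0,0,0],[0,0,-0.02],0.73],[[0,0,0],[0,0,-0.02],0.73],[[0,0,0],[0,0,0],0.73],[[0,0,0],[0,0,0],0.73]]'
```

```text
time: 17.25
tool_pos: [0.4645, 0.1952, 0.2773]
ee_rot: [3.142, -0.0, 0.536]
wrist_force: [0.4, 0.5, -2.0]
width: 0.0261
finger_force: 16.9
time: 17.65
tool_pos: [0.4646, 0.1952, 0.2756]
ee_rot: [3.141, -0.001, 0.536]
wrist_force: [0.2, 0.3, -0.6]
width: 0.026
finger_force: 16.9
```

```bash
python3 -m handwheel '[[[0,0,0],[0,0,-0.02],0.73],[[0,0,0],[0,0,0],0.73],[[0,0,0],[0,0,0],0.73],[[0,0,0],[0,0,0],0.73]]'; python3 -m handwheel '[[[0,0,0],[0,0,-0.02],0.73],[[0,0,0],[0,0,0],0.73],[[0,0,0],[0,0,0],0.73],[[0,0,0],[0,0,0],0.73]]'
```

```text
time: 18.05
tool_pos: [0.4647, 0.1953, 0.2751]
ee_rot: [3.141, -0.001, 0.536]
wrist_force: [0.1, -0.1, 2.9]
width: 0.026
finger_force: 16.9
time: 18.45
tool_pos: [0.4647, 0.1953, 0.274]
ee_rot: [3.141, -0.001, 0.536]
wrist_force: [0.2, 0.9, 5.6]
width: 0.0257
finger_force: 16.9
```

```bash
python3 -m handwheel '[[[0,0,0],[0,0,-0.015],0.73],[[0,0,0],[0,0,-0.015],0.73],[[0,0,0],[0,0,0],0.73],[[0,0,0],[0,0,0],0.73]]'; python3 -m handwheel '[[[0,0,0],[0,0,-0.015],0.73],[[0,0,0],[0,0,-0.01],0.73],[[0,0,0],[0,0,0],0.73],[[0,0,0],[0,0,0],0.73]]'; python3 gap.py w_h4 | head -2; python3 - <<'E'
from h import *
a=np.load("w_h4.npz");b=np.load("w_h3.npz")
for x in(b,a):
    P=cloud(x["d"],x["K"],x["E"]).reshape(-1,3);r=np.hypot(P[:,0]-.4425,P[:,1]-.1839);print("plate z",np.median(P[(r>.03)&(r<.04)&(P[:,2]>.135)&(P[:,2]<.15),2]).round(4),"rim",np.median(P[(r>.083)&(r<.087)&(P[:,2]>.145)&(P[:,2]<.16),2]).round(4))
E
```

```text
time: 18.85
tool_pos: [0.4648, 0.1954, 0.273]
ee_rot: [3.141, -0.002, 0.536]
wrist_force: [-1.2, 1.3, 6.6]
width: 0.0256
finger_force: 16.9
time: 19.25
tool_pos: [0.4649, 0.1955, 0.2722]
ee_rot: [3.141, -0.003, 0.537]
wrist_force: [-0.4, 0.9, 8.0]
width: 0.0259
finger_force: 17.0
w_h4 [0.4649 0.1955 0.2722] [ 3.1411e+00 -3.1000e-03  5.3650e-01]
w 0.025954371077882676 [-0.7  0.3  8.8]
plate z 0.1464 rim 0.1559
plate z 0.1435 rim 0.1528
```

```bash
python3 -m handwheel '[[[0,0,0],[0,0,-0.015],0.73],[[0,0,0],[0,0,-0.015],0.73],[[0,0,0],[0,0,-0.005],0.73],[[0,0,0],[0,0,0],0.73],[[0,0,0],[0,0,0],0.73]]'; cat > plate.py <<'E'
from h import *
import sys
look(sys.argv[1]);x=np.load(sys.argv[1]+".npz")
P=cloud(x["d"],x["K"],x["E"]).reshape(-1,3);r=np.hypot(P[:,0]-.4425,P[:,1]-.1839);print("plate z",np.median(P[(r>.03)&(r<.04)&(P[:,2]>.135)&(P[:,2]<.15),2]).round(4),"rim",np.median(P[(r>.083)&(r<.087)&(P[:,2]>.145)&(P[:,2]<.16),2]).round(4),"free .1464 .1559")
E
python3 plate.py w_h5
```

```text
time: 19.8
tool_pos: [0.4651, 0.1956, 0.2711]
ee_rot: [3.141, -0.004, 0.536]
wrist_force: [-0.6, 1.0, 10.5]
width: 0.0258
finger_force: 16.9
w_h5 [0.4651 0.1956 0.2711] [ 3.1409 -0.0042  0.5365]
plate z 0.1424 rim 0.1518 free .1464 .1559
```

```bash
python3 -m handwheel '[[[0,0,0],[0,0,-0.008],0.71],[[0,0,0],[0,0,-0.008],0.69],[[0,0,0],[0,0,-0.008],0.67],[[0,0,0],[0,0,-0.005],0.66],[[0,0,0],[0,0,0],0.66]]';python3 plate.py w_h6
```

```text
time: 20.35
tool_pos: [0.4657, 0.1952, 0.2703]
ee_rot: [3.139, -0.006, 0.536]
wrist_force: [0.3, -0.4, 10.9]
width: 0.0323
finger_force: 8.8
w_h6 [0.4657 0.1952 0.2703] [ 3.1393 -0.0056  0.536 ]
plate z 0.1414 rim 0.1508 free .1464 .1559
```

```bash
python3 -m handwheel '[[[0,0,0],[0,0,-0.002],0.64],[[0,0,0],[0,0,-0.002],0.62],[[0,0,0],[0,0,-0.003],0.60],[[0,0,0],[0,0,0],0.60]]';python3 plate.py w_h7;python3 -m handwheel '[[[0,0,0],[0,0,-0.003],0.58],[[0,0,0],[0,0,-0.003],0.56],[[0,0,0],[0,0,0],0.56]]';python3 plate.py w_h8
```

```text
time: 20.8
tool_pos: [0.4657, 0.1953, 0.27]
ee_rot: [3.14, -0.006, 0.536]
wrist_force: [-0.4, 0.1, 11.0]
width: 0.0379
finger_force: 7.3
w_h7 [0.4657 0.1953 0.27  ] [ 3.1397 -0.0057  0.5361]
plate z 0.1414 rim 0.1508 free .1464 .1559
time: 21.15
tool_pos: [0.4652, 0.1952, 0.2685]
ee_rot: [3.14, -0.003, 0.536]
wrist_force: [-0.1, 0.2, 6.6]
width: 0.0417
finger_force: 4.9
w_h8 [0.4652 0.1952 0.2685] [ 3.1403 -0.0034  0.5361]
plate z 0.1417 rim 0.1511 free .1464 .1559
```

```bash
cat > ears.py <<'E'
from h import *
import sys
o=robot.get_obs();look(sys.argv[1]);x=np.load(sys.argv[1]+".npz");P=cloud(x["d"],x["K"],x["E"]).reshape(-1,3);D=P[:,:2]-[.4427,.184];r=np.hypot(*D.T)
z0=np.median(P[(r>.035)&(r<.041)&(P[:,2]>.135)&(P[:,2]<.15),2]);ps=.536;ax=np.array([np.cos(ps),np.sin(ps)]);ay=np.array([-np.sin(ps),np.cos(ps)])
m=(r<.048)&(P[:,2]>z0+.003)&(P[:,2]<z0+.0085);X=np.c_[D[m]@ax,D[m]@ay,P[m,2]-z0]*1000
print("plate",z0.round(4),len(X),"w",o["width"].round(4))
for c in range(-33,40,3):
    q=X[abs(X[:,0]-c)<1.5]
    if len(q)>2: n=q[q[:,1]<0,1];p=q[q[:,1]>0,1];print(c,len(q),"neg",(n.min().round(1),n.max().round(1)) if len(n) else '',"pos",(p.min().round(1),p.max().round(1)) if len(p) else '',"z",np.median(q[:,2]).round(1))
E
python3 -m handwheel '[[[0,0,0],[0,0,0],0.54],[[0,0,0],[0,0,0],0.53],[[0,0,0],[0,0,0],0.53]]'; python3 ears.py w_e1
```

```text
time: 21.5
tool_pos: [0.465, 0.195, 0.2676]
ee_rot: [3.14, -0.002, 0.536]
wrist_force: [0.3, -0.4, 5.6]
width: 0.0442
finger_force: 4.0
w_e1 [0.465  0.195  0.2676] [ 3.1404e+00 -1.7000e-03  5.3590e-01]Traceback (most recent call last):
  File "ears.py", line 6, in <module>
    print("plate",z0.round(4),len(X),"w",o["width"].round(4))
                                         ^^^^^^^^^^^^^^^^
AttributeError: 'float' object has no attribute 'round'
```

```bash
sed -i 's/o\["width"\].round(4)/o["width"]/' ears.py; python3 ears.py w_e2; python3 gap.py w_e3|tail -6
```

```text
w_e2 [0.465  0.195  0.2676] [ 3.1404e+00 -1.7000e-03  5.3590e-01]
plate 0.1418 366 w 0.04453263538732065
-27 8 neg (np.float64(-2.6), np.float64(-0.7)) pos (np.float64(0.2), np.float64(2.1)) z 4.5
-24 52 neg (np.float64(-10.2), np.float64(-0.7)) pos (np.float64(0.2), np.float64(9.7)) z 5.0
-21 71 neg (np.float64(-11.2), np.float64(-0.7)) pos (np.float64(0.2), np.float64(9.7)) z 5.1
-18 28 neg (np.float64(-11.1), np.float64(-3.6)) pos (np.float64(5.0), np.float64(8.8)) z 4.9
6 8 neg (np.float64(-15.5), np.float64(-14.6)) pos (np.float64(12.3), np.float64(13.2)) z 4.9
9 17 neg (np.float64(-15.5), np.float64(-14.6)) pos (np.float64(12.2), np.float64(15.1)) z 4.8
12 14 neg (np.float64(-14.6), np.float64(-3.5)) pos (np.float64(1.1), np.float64(14.1)) z 5.2
15 8 neg  pos (np.float64(12.2), np.float64(14.0)) z 5.0
18 8 neg  pos (np.float64(13.0), np.float64(14.0)) z 5.0
21 3 neg (np.float64(-5.3), np.float64(-5.3)) pos (np.float64(13.9), np.float64(14.0)) z 4.7
24 18 neg (np.float64(-6.2), np.float64(-3.4)) pos (np.float64(2.0), np.float64(14.8)) z 4.9
27 30 neg (np.float64(-17.1), np.float64(-2.5)) pos (np.float64(2.0), np.float64(15.7)) z 5.0
30 37 neg (np.float64(-17.1), np.float64(-2.5)) pos (np.float64(2.0), np.float64(15.6)) z 5.1
33 46 neg (np.float64(-15.0), np.float64(-4.3)) pos (np.float64(2.9), np.float64(14.7)) z 5.2
36 14 neg (np.float64(-13.3), np.float64(-8.8)) pos (np.float64(4.7), np.float64(10.1)) z 5.3
200 240 278 280 315 gap 1.84 outer 70.0 z 0.1256 0.1264 mid -1.4
202 240 278 280 316 gap 1.84 outer 70.9 z 0.1262 0.126 mid -1.4
204 240 278 280 316 gap 1.84 outer 70.9 z 0.125 0.1251 mid -1.4
206 240 278 280 316 gap 1.84 outer 71.2 z 0.1254 0.1246 mid -1.4
208 240 278 280 313 gap 1.85 outer 68.4 z 0.1256 0.1266 mid -1.4
210 240 278 280 316 gap 1.86 outer 71.4 z 0.1272 0.1245 mid -1.4
```

Ears' outer width is 32.8 mm (33 when closed), so the ring is shut in the groove with the tray about 4.6 mm down. Next I withdraw the pins gently.

```bash
python3 -m handwheel '[[[0,0,0],[0,0,0.01],0.52],[[0,0,0],[0,0,0.02],0.515],[[0,0,0],[0,0,0.04],0.515],[[0,0,0],[0,0,0.04],0.515],[[0,0,0],[0,0,0],0.515]]'; python3 ears.py w_e4|head -2;python3 -m handwheel '[[[0,0,0],[0,0,0.06],0.515],[[0,0,0],[0,0,0.06],0.515],[[0,0,0],[0,0,0.08],0.515],[[0,0,0],[0,0,0],0.515]]'; python3 ears.py w_e5
```

```text
time: 22.15
tool_pos: [0.4642, 0.1951, 0.2712]
ee_rot: [-3.141, 0.002, 0.536]
wrist_force: [-0.6, 0.4, -0.7]
width: 0.0458
finger_force: 6.0
w_e4 [0.4642 0.1951 0.2712] [-3.1411e+00  2.2000e-03  5.3620e-01]
plate 0.1435 421 w 0.045797511745744195
time: 22.6
tool_pos: [0.4648, 0.1953, 0.2832]
ee_rot: [3.141, -0.002, 0.536]
wrist_force: [0.2, 0.5, -1.4]
width: 0.0457
finger_force: 6.0
w_e5 [0.4648 0.1953 0.2832] [ 3.1411e+00 -1.6000e-03  5.3620e-01]
plate 0.1435 377 w 0.04566630188411947
-27 6 neg (np.float64(-2.3), np.float64(-0.3)) pos (np.float64(0.7), np.float64(2.7)) z 5.2
-24 52 neg (np.float64(-9.3), np.float64(-0.3)) pos (np.float64(0.7), np.float64(8.6)) z 5.0
-21 52 neg (np.float64(-10.2), np.float64(-0.3)) pos (np.float64(0.7), np.float64(8.7)) z 4.8
-18 10 neg (np.float64(-7.2), np.float64(-0.3)) pos (np.float64(0.7), np.float64(5.7)) z 4.4
-3 3 neg (np.float64(-15.9), np.float64(-14.9)) pos  z 5.0
0 9 neg (np.float64(-15.9), np.float64(-13.9)) pos (np.float64(14.4), np.float64(14.4)) z 5.2
3 18 neg (np.float64(-16.9), np.float64(-14.8)) pos (np.float64(13.4), np.float64(17
[... 216 characters left out ...]
loat64(-14.8), np.float64(-0.3)) pos (np.float64(0.7), np.float64(14.2)) z 5.9
15 8 neg (np.float64(-14.7), np.float64(-14.6)) pos (np.float64(13.2), np.float64(14.2)) z 5.2
18 3 neg  pos (np.float64(14.1), np.float64(14.2)) z 4.8
24 19 neg (np.float64(-16.5), np.float64(-3.1)) pos (np.float64(2.6), np.float64(15.0)) z 4.8
27 29 neg (np.float64(-16.5), np.float64(-3.1)) pos (np.float64(1.6), np.float64(16.0)) z 5.0
30 41 neg (np.float64(-16.5), np.float64(-3.1)) pos (np.float64(1.6), np.float64(15.9)) z 5.3
33 67 neg (np.float64(-15.4), np.float64(-4.0)) pos (np.float64(2.6), np.float64(14.9)) z 4.7
36 11 neg (np.float64(-11.7), np.float64(-7.8)) pos (np.float64(6.4), np.float64(11.1)) z 4.9
```

The ring is seated: tray held 2.9 mm down, ring level and closed, pins free. Next I carry the pliers back to the block.

```bash
python3 -m handwheel '[[[0,0,0],[0,0,0.4],0.52],[[0,0,0],[-0.1,-0.1,0.5],0.52],[[0,0,-0.0855],[-0.3,-0.5,0.2],0.52],[[0,0,-0.0855],[-0.3,-0.7,0],0.52],[[0,0,-0.0855],[-0.3,-0.75,0],0.52]]'|head -2;python3 -m handwheel '[[[0,0,-0.0855],[-0.2,-0.8,0],0.52],[[0,0,-0.0855],[0,-0.8,0],0.52],[[0,0,-0.0855],[0,-0.8,-0.2],0.52],[[0,0,0],[0.2,-0.7,-0.3],0.52],[[0,0,0],[0.2,-0.4,-0.3],0.52]]'|head -2;python3 -m handwheel '[[[0,0,0],[0.1,-0.1,-0.2],0.52],[[0,0,0],[0,0,0],0.52],[[0,0,0],[0,0,0],0.52],[[0,0,0],[0,0,0],0.52]]'; python3 pins.py w_b1; python3 - <<'E'
from h import *
a=np.load("w_b1.npz");H=robot.calibration("wrist")["hand_eye"];P=cloud(a["d"],a["K"],a["E"]).reshape(-1,3);Q=P[(abs(P[:,2]-.105)<.004)&(abs(P[:,0]-.43)<.08)&(abs(P[:,1]+.09)<.08)];print(len(Q),cv2.minAreaRect(Q[:,:2].astype(np.float32)*1000))
P=cloud(a["d"],a["K"],H);Q=P[195:300,220:340].reshape(-1,3);Q=Q[(abs(Q[:,0])<.03)&(abs(Q[:,1])<.035)]
for z in np.arange(.03,.14,.01):
    q=Q[abs(Q[:,2]-z)<.005]
    if len(q): print(round(z,3),len(q),"x",np.percentile(q[:,0],[5,50,95]).round(4),"y",q[:,1].min().round(4),q[:,1].max().round(4))
E
```

```text
time: 23.15
tool_pos: [0.4141, 0.0921, 0.3377]
time: 23.65
tool_pos: [0.4244, -0.0848, 0.2972]
time: 24.05
tool_pos: [0.4297, -0.0863, 0.2884]
ee_rot: [-3.141, -0.002, -0.268]
wrist_force: [0.1, 0.9, -1.4]
width: 0.0452
finger_force: 6.0
w_b1 [ 0.4297 -0.0863  0.2884] [-3.1415e+00 -1.8000e-03 -2.6770e-01]
shoulder z 0.1198 y [array([-0.0143, -0.0056]), array([0.0043, 0.0133])] x [0.0039 0.0087 0.0094]
2880 ((429.81353759765625, -90.24674987792969), (92.14636993408203, 51.97409439086914), 74.59803771972656)
0.03 952 x [0.001  0.0088 0.0128] y -0.0299 0.0287
0.04 297 x [-0.0026  0.0047  0.0062] y -0.0102 0.009
0.05 139 x [0.0052 0.0064 0.0079] y -0.0094 0.0079
0.06 78 x [0.0028 0.0056 0.0065] y -0.0106 0.0093
0.07 96 x [0.004  0.0056 0.0061] y -0.0108 0.0096
0.08 81 x [0.0052 0.0058 0.0062] y -0.0113 0.01
0.09 66 x [0.0055 0.006  0.0065] y -0.0118 0.0105
0.1 61 x [0.0048 0.0062 0.0066] y -0.0122 0.0118
0.11 72 x [0.0024 0.0065 0.0084] y -0.0136 0.0122
0.12 112 x [-0.0017  0.0074  0.0093] y -0.0146 0.0133
```

```bash
python3 -m handwheel '[[[0,0,0],[-0.024,-0.062,-0.3],0.515],[[0,0,0],[0,0,-0.4],0.515],[[0,0,0],[0,0,0],0.515],[[0,0,0],[0,0,0],0.515]]'; python3 -m handwheel '[[[0,0,0],[0,0,-0.2],0.515],[[0,0,0],[0,0,-0.3],0.515],[[0,0,0],[0,0,-0.3],0.515],[[0,0,0],[0,0,0],0.515]]'
```

```text
time: 24.5
tool_pos: [0.4283, -0.0899, 0.2529]
ee_rot: [3.142, -0.001, -0.268]
wrist_force: [0.8, 0.1, -1.2]
width: 0.0456
finger_force: 6.0
time: 24.9
tool_pos: [0.4269, -0.0899, 0.2092]
ee_rot: [-3.141, 0.005, -0.27]
wrist_force: [-1.0, 0.3, -2.0]
width: 0.0458
finger_force: 6.0
```

```bash
python3 -m handwheel '[[[0,0,0],[0,0,-0.3],0.515],[[0,0,0],[0,0,-0.4],0.515],[[0,0,0],[0,0,-0.4],0.515],[[0,0,0],[0,0,-0.2],0.515],[[0,0,0],[0,0,0],0.515]]'; python3 -m handwheel '[[[0,0,0],[0,0,0],0.515],[[0,0,0],[0,0,-0.04],0.515],[[0,0,0],[0,0,-0.02],0.515],[[0,0,0],[0,0,0],0.515],[[0,0,0],[0,0,0],0.515]]'
```

```text
time: 25.4
tool_pos: [0.4274, -0.0901, 0.1458]
ee_rot: [-3.141, 0.003, -0.27]
wrist_force: [-0.2, 0.7, -0.8]
width: 0.0455
finger_force: 6.0
time: 25.9
tool_pos: [0.4285, -0.0905, 0.1445]
ee_rot: [3.141, -0.001, -0.27]
wrist_force: [-0.7, 0.3, -1.1]
width: 0.0456
finger_force: 6.0
```

```bash
python3 -m handwheel '[[[0,0,0],[0,0,-0.06],0.515],[[0,0,0],[0,0,-0.05],0.515],[[0,0,0],[0,0,-0.02],0.515],[[0,0,0],[0,0,0],0.515],[[0,0,0],[0,0,0],0.515]]'; python3 -m handwheel '[[[0,0,0],[0,0,-0.02],0.515],[[0,0,0],[0,0,-0.01],0.515],[[0,0,0],[0,0,0],0.515],[[0,0,0],[0,0,0],0.515]]'
```

```text
time: 26.4
tool_pos: [0.4283, -0.0904, 0.1376]
ee_rot: [3.142, 0.0, -0.27]
wrist_force: [-0.4, 0.7, -0.5]
width: 0.0459
finger_force: 6.0
time: 26.8
tool_pos: [0.4283, -0.0904, 0.1362]
ee_rot: [3.142, 0.0, -0.27]
wrist_force: [-0.6, -0.3, -0.7]
width: 0.0456
finger_force: 6.0
```

```bash
python3 -m handwheel '[[[0,0,0],[0,0,-0.01],0.50],[[0,0,0],[0,0,0],0.48],[[0,0,0],[0,0,0],0.4],[[0,0,0],[0,0,0],0.2],[[0,0,0],[0,0,0],0.1]]'; python3 -m handwheel '[[[0,0,0],[0,0,0],0],[[0,0,0],[0,0,0],0],[[0,0,0],[0,0,0],0],[[0,0,0],[0,0,0.2],0],[[0,0,0],[0,0,0.5],0]]';python3 -m handwheel '[[[0,0,0],[0,0,0.8],0],[[0,0,0],[-0.2,0,0.8],0],[[0,0,0],[-0.5,0,0.7],0],[[0,0,0],[-0.5,0,0],0],[[0,0,0],[-0.3,0,0],0]]';python3 -m handwheel '[[[0,0,0],[0,0,0],0],[[0,0,0],[0,0,0],0]]'
cat > fin.py <<'E'
from h import *
p,d,K,E=look("w_f")
P=cloud(d,K,E).reshape(-1,3);n=(abs(P[:,0]-.43)<.06)&(abs(P[:,1]+.09)<.06)
Q=P[n&(abs(P[:,2]-.105)<.0025)];print("block",cv2.minAreaRect(Q[:,:2].astype(np.float32)*1000))
Q=P[n&(P[:,2]>.112)&(P[:,2]<.2)]
for z0,z1 in((.112,.13),(.13,.15),(.15,.168),(.168,.18)):
    q=Q[(Q[:,2]>z0)&(Q[:,2]<z1)]
    if len(q)>3:print(z0,len(q),cv2.minAreaRect(q[:,:2].astype(np.float32)*1000))
print("top",np.percentile(Q[:,2],99.5))
s,d=robot.snapshot("side");P=cloud(d,*T("side")).reshape(-1,3);r=np.hypot(P[:,0]-.4425,P[:,1]-.1839);print("side plate",np.median(P[(r>.031)&(r<.04)&(P[:,2]>.13)&(P[:,2]<.155),2]))
E
python3 fin.py
```

```text
time: 27.3
tool_pos: [0.4284, -0.0905, 0.1359]
ee_rot: [3.141, -0.0, -0.27]
wrist_force: [-0.5, -0.4, 0.5]
width: 0.0689
finger_force: 0.0
time: 27.8
tool_pos: [0.4269, -0.0899, 0.1693]
ee_rot: [-3.141, 0.005, -0.27]
wrist_force: [0.0, 0.4, 1.2]
width: 0.0942
finger_force: 0.0
time: 28.3
tool_pos: [0.3527, -0.0906, 0.2886]
ee_rot: [3.141, -0.005, -0.27]
wrist_force: [0.8, -1.2, -0.1]
width: 0.0941
finger_force: 0.0
time: 28.5
tool_pos: [0.3536, -0.0905, 0.2862]
ee_rot: [3.142, -0.002, -0.27]
wrist_force: [0.9, 0.9, -0.2]
width: 0.094
finger_force: 0.0
w_f [ 0.3536 -0.0905  0.2862] [ 3.1415e+00 -1.6000e-03 -2.6980e-01]
block ((429.88140869140625, -89.94595336914062), (92.51783752441406, 51.41073989868164), 74.58988952636719)
0.112 55 ((430.087646484375, -89.66751861572266), (21.066436767578125, 12.513249397277832), 77.49224090576172)
0.13 359 ((429.570556640625, -89.62666320800781), (47.38347244262695, 21.173583984375), 74.74637603759766)
0.15 72 ((429.1532287597656, -89.88313293457031), (27.18337059020996, 12.036394119262695), 74.4564437866211)
0.168 246 ((429.33245849609375, -89.88140869140625), (39.28722381591797, 13.001770973205566), 74.61747741699219)
top 0.17422096062047693
side plate 0.14238396897223304
```

The pliers are back in the block, upright and centred: top at 0.174 m as at the start, axis within 1 mm. The ring is seated. Handing in.

```bash
python3 -c "
from bench import robot
print(robot.close_job())"
```

```text
the job is handed in; nothing more can be done
None
```

The job is handed in: by my last measurements, the snap ring is closed and level in the column's groove, holding the tray about 2.9 mm down. The pliers are upright in their block, and I never went near the jars, shaker or tin; no verdict came back when I handed in.

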